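# Clip the red key fob into the bench snap hook

### The arm

A 6-joint arm with a two-finger parallel gripper is mounted at the origin on the work surface. World frame = base frame: x ahead of the robot, y to its left, z up, the work surface at z = 0. Lengths are in m, angles in rad, forces in N, time in s.
With the tool pointing down it reaches from about 0.325 to 0.775 m from the base axis. Payload 5.5 kg.
Tool frame: the origin (TCP) lies at the very end of the fingers, on their centre line; the grasp point (between the pads) lies 19 mm behind it; y points along the fingers, x is the direction in which the jaws open and shut, and the axes are right-handed (so a half turn about y gives the same grasp; the last joint's range is limited). The gripper opens to 85 mm and grips with 20 to 120 N. Pads are 22 mm wide; open, the fingers measure 114 mm over their backs; the gripper's body (76 mm by 85 mm) begins 54 mm behind the grasp point. The pads swing forward as they close: fully open they stand 13 mm farther back than shut.
Start: joints at [-1.161, 0.091, 1.231, -0, 1.82, -0.057], TCP at [0.27, -0.536, 0.231] pointing down, gripper open.
Joint ranges: [-2.87, 2.87], [-0.86, 2.18], [0.17, 2.46], [-1.51, 4.65], [0.06, 2.69], [-2.65, 2.65]. Speed limits (rad/s): [2.57, 2.57, 3.01, 3.14, 3.14, 3.14].

### API

Orientations are given as a unit quaternion [w, x, y, z].
In Python, from plant import bot gives the robot as it stands.
- The arm moves only by the tool jog_arm, never from a script. Its argument "rows" is a list that holds one entry, the list of rows, each a list of 7 numbers: the opening, from 0 (shut) to 1 (fully open), then the shift along the tool's x, y, z in m, then the turn, a rotation vector about the tool's x, y, z in degrees. A call has 1 to 10 rows; each row shifts and turns the commanded pose from where the row before left it, along the tool's axes as they then stand; what a row does not reach is not made up. A row lasts 1/12 s, in which the tool goes at most 41.7 mm and 7.16 degrees, less where a joint would pass 70% of its speed; a pose out of reach is approached as far as the arm can. A call is refused whole if a number of a shift passes 0.0417 or a number of a turn 7.16, either way. A call with a gripper value outside its range is refused whole. The fingers move at their own pace and stop on an object; the grip force is fixed at half the most. Time passes only in rows, so rows that do not move let the fingers close. It gives the time, the measured TCP pose, the force and the opening at its end, in the units of the state.
- bot.sense(): the state, without advancing time (a new reading comes with each control period).
- bot.capture(name): name is "scene" or "side" or "wrist"; returns a dict with "pixels" (420x560x3 uint8, red, green, blue), "intrinsics" (3x3 intrinsics, pixels), "k1" (the pictures are not rectified: a ray, as slopes to the right and down, at radius r is drawn at 1 + k1 r^2 times it, then the intrinsics apply), "world_from_camera" (4x4, takes a point from camera to world coordinates). Camera axes: x right, y up, looking along -z (the intrinsics and any distortion apply to the point x, -y, -z); pixel columns grow to the right and rows downward; lengths in m; the calibration is good to about 2 mm. A picture is of the moment at which its call begins. There is no depth.
- bot.close_job(): hands the job in, once; it reports no verdict.
The state is a dict: "t": time; "joints": joint angles; "joint_vel": joint speeds; "tau": joint torques, N m; "position": TCP position; "tool_rot": TCP orientation; "contact_force": force on the tool from outside, world axes, zero at the start; "wrist_torque": the same for the moment, N m; "width": finger opening in m.
Only numpy, scipy, OpenCV 4.12 (cv2) and the standard library are available. Lean on these libraries where they do the work, as an engineer would, in place of code of your own. Each camera call takes 0.05 s, during which the arm holds its last target.

### The job

Clip the red key fob onto the brass snap hook on the wooden block: take it by its red handle, bring its steel eye over the hook's tip and push it gently down against the sprung gate, by feel, until the eye has passed inside and the gate has snapped shut behind it. Then pull it lightly up against the closed gate for a moment to check that it is caught, and let go so that it stays hanging in the closed hook. Open the gate with the eye only (do not touch the hook or its block with the gripper or arm), never force it, and leave the blue fob and everything else where they are.

Things in the scene. Friction and masses are not known exactly. Their poses are not given: they have to be found in the camera images.
- fob_red_grip (a point): Red key fob, loose, 40 to 90 g, lying flat: block handle 64 mm long (x), 20 wide (y), 24 high (z), brass band near its tail, round steel eye at its +x end. This point: handle's mid height, 22 mm from its eye end; grip here across the width (y), fingers straight down, about 45 N; pushed at the eye it gives about 0.3 mm per N, then slips. The blue fob is alike; they may have swapped places.
- fob_red_eye (a point): Centre of the red fob's eye, 45 mm along fob +x from its grip point and at the same height. The eye is a ring in the fob's x-y plane (level as it lies): bar 5.5 mm thick, opening 24.5 mm across, 35.5 mm over all.
- fob_red_crown (a point): Far crown of the red fob's eye: middle of the ring's bar at the end away from the handle, 60 mm along fob +x from the grip point, same height and axes. This part must go past the gate.
- fob_blue_grip (a point): The same grip point on the blue key fob, loose, not to be moved.
- stand: Dark wooden block 90 (x) by 80 (y) by 30 mm, fixed; origin at the centre of its underside. On a post in its middle stands a brass snap hook, a U open to the top, in the block's x-z plane, of 6.5 mm bar. In this frame the open leg with the tip is at x = -17 mm, y = 0, the leg with the gate's hinge at x = +17 mm. More than 8 N on the hook counts as forcing.
- socket (a point): Top of the hook's post socket, 62 mm over the table, block axes. The hook's rod is set in it at an unknown height, not reported: the gate's axis is 100 to 120 mm above the table. The gate (dark steel bar 5.5 mm thick, 28 mm long with its round end) lies level across the U's mouth from the hinge to 3 mm short of the tip leg; the tip ends 11 mm above the gate's axis. The U's solid bottom stops the crown 27 mm below that axis.
- block_front (a point): Middle of the top edge of the block's -x side, the side of the tip leg. The eye goes on from above, level, fob +x along block +x, tip leg inside the eye, crown between the legs, best 12 mm inside the tip leg's axis (block x = -5 mm).
- gate (a joint): Opening of the sprung gate, rad: 0 closed, grows as it is pushed down into the U, to 1.2. At the crown it resists with 2 to 3 N; the crown gets by 18 to 24 mm below the closed gate's axis (0.65 to 0.9 rad), then it springs shut and the force falls. It opens downwards only: an eye pulled up from inside catches under it (2 to 4 N is a fair tug).
- phone: Black phone 150 x 72 x 9 mm, a bystander; origin at the centre of its underside.
- cap: Round embroidered cap, 170 mm across, 75 mm high, a bystander; origin at the centre of its underside.
- gauge: Steel sewing gauge 160 mm long with an orange slide, 10 mm high, flat on the table, a bystander.
- chalk: Blue chalk disc, 44 mm across, 10 mm high, a bystander.
Not all that is in view belongs to the job. Several things look just like the part that bears fob_red_grip: the one meant starts nearest to the robot's base. Several things look just like the stand: the one meant starts farthest to the robot's right.

How it is judged:
On the way, in this order (a step that is already met when the one before it is completed fails the run):
1. the red fob is picked up (height (world z) of fob_red_grip above 0.06 m), for 0.1 s.
2. the eye pushes the gate open (value of joint gate above 0.3 rad and contact force between fob_red and gate above 0.5 N), for 0.02 s.
3. the eye's crown is inside and the gate has shut behind it (value of joint gate below 0.12 rad and z of fob_red_crown in the frame of gate between -0.04 and -0.003 m and x of fob_red_crown in the frame of gate between -0.034 and -0.002 m and y of fob_red_crown in the frame of gate between -0.014 and 0.014 m), for 0.1 s.
4. the eye is pulled up against the closed gate with more than 1.5 N (all of step 3 and contact force between fob_red and gate above 1.5 N), for 0.1 s.
At the end, for the whole second after the job is handed in: The red fob hangs released and at rest (slower than 30 mm/s) in the snap hook: the crown of its eye is inside the U, between the legs (within 14 mm of the hook's plane), at least 3 mm below the gate, and the gate is closed (below 0.12 rad) (all of step 3 and linear speed of fob_red below 0.03 m/s and contact force between the fingers and fob_red below 0.1 N); the robot touches nothing.
It fails at once if the fob is pressed or pulled on the hook with more than 8 N while it is held (contact force between fob_red and stand above 8 N and contact force between the fingers and fob_red above 1 N).
It fails at once if the gripper or arm touches the hook or its block (more than 2 N) (contact force between any of the fingers, the arm and stand above 2 N).
It fails at once if the blue fob is moved by more than 20 mm (distance of fob_blue_grip from where it was at the start of the episode above 0.02 m).
It fails at once if another thing on the table is moved by more than 30 mm (distance of any of phone, cap, gauge, chalk from where it was at the start of the episode above 0.03 m).
It also fails if it takes over 69 s, if anything falls off the work surface, if the arm or the gripper's body presses on something with over 40 N, if the wrist force passes 120 N, or if a joint passes its speed limit or range.

## Working session

There is one attempt and no reset: what is moved stays moved. The work goes in short steps, Python scripts to look and compute and a tool call to move; the robot and the scene stay as the last step left them, time stands still between calls to the robot, and variables do not carry over. Pictures are saved under pics/ and viewed, and the job is handed in when it is done.

Besides the shell and the picture viewer there is one more tool, called after "Emit:" by a JSON object that holds its "name" and its "arguments", one argument or row to a line. jog_arm: Moves the arm, as the interface text tells. Its arguments: {"type":"object","properties":{"rows":{"type":"array","items":{"type":"array","items":{"type":"array","items":{"type":"number"}}}}},"required":["rows"]}

```bash
ls; mkdir -p pics
cat > h.py <<'E'
import numpy as np, cv2
from plant import bot
from scipy.spatial.transform import Rotation as R
def cap(n,f):
    c=bot.capture(n); cv2.imwrite('pics/'+f+'.png',c['pixels'][:,:,::-1]); np.savez('pics/'+f+'.npz',K=c['intrinsics'],k=c['k1'],T=c['world_from_camera']); return c
def crop(f,x0,y0,x1,y1,s,o):
    i=cv2.imread('pics/'+f+'.png')[y0:y1,x0:x1]; cv2.imwrite('pics/'+o+'.png',cv2.resize(i,None,fx=s,fy=s,interpolation=cv2.INTER_CUBIC))
def ray(f,u,v):
    d=np.load('pics/'+f+'.npz'); K=d['K'];k=float(d['k'])
    p=np.array([(u-K[0,2])/K[0,0],(v-K[1,2])/K[1,1]]); q=p.copy()
    for _ in range(50): q=p/(1+k*(q@q))
    T=d['T']; return T[:3,3],T[:3,:3]@np.array([q[0],-q[1],-1])
def atz(f,u,v,z):
    o,r=ray(f,u,v); return o+r*(z-o[2])/r[2]
def tri(*obs):
    A=np.zeros((3,3));b=np.zeros(3)
    for f,u,v in obs:
        o,r=ray(f,u,v); r=r/np.linalg.norm(r); P=np.eye(3)-np.outer(r,r); A+=P;b+=P@o
    x=np.linalg.solve(A,b)
    res=[np.linalg.norm((np.eye(3)-np.outer(r/np.linalg.norm(r),r/np.linalg.norm(r)))@(x-o)) for o,r in (ray(*q) for q in obs)]
    return x,res
def proj(f,P):
    d=np.load('pics/'+f+'.npz'); K=d['K'];k=float(d['k']);T=d['T']
    c=T[:3,:3].T@(np.array(P)-T[:3,3]); q=np.array([c[0],-c[1]])/-c[2]; q=q*(1+k*(q@q)); return K[0,0]*q[0]+K[0,2],K[1,1]*q[1]+K[1,2]
def st():
    s=bot.sense(); print({k:np.round(v,4).tolist() for k,v in s.items()}); return s
E
python3 - <<'E'
from h import *
s=st(); q=s['tool_rot']; print(R.from_quat([q[1],q[2],q[3],q[0]]).as_matrix().round(3))
for n in ['scene','side','wrist']:
    c=cap(n,n+'0'); print(n,c['world_from_camera'].round(3).tolist(),c['k1'],c['intrinsics'].round(1).tolist())
E
```

```text
pics
{'t': 0.0, 'joints': [-1.1607, 0.0918, 1.2319, -0.0, 1.8198, -0.0567], 'joint_vel': [-0.0019, 0.0006, 0.0015, 0.0009, -0.0, 0.0011], 'tau': [-0.0, -45.8725, -41.8023, -0.0, 0.0116, -0.0], 'position': [0.2699, -0.5355, 0.2301], 'tool_rot': [0.6025, -0.6017, 0.3714, -0.3702], 'contact_force': [-0.0469, -0.082, -0.4356], 'wrist_torque': [-0.0119, 0.0366, -0.0093], 'width': 0.0856}
[[ 0.45  -0.001  0.893]
 [-0.893  0.002  0.45 ]
 [-0.002 -1.     0.   ]]
scene [[-0.711, -0.582, 0.396, 1.024], [0.704, -0.589, 0.398, 0.412], [0.001, 0.561, 0.828, 0.975], [0.0, 0.0, 0.0, 1.0]] -0.13908243449467 [[440.8, 0.0, 282.3], [0.0, 440.8, 204.5], [0.0, 0.0, 1.0]]
side [[0.982, 0.083, -0.172, 0.364], [-0.19, 0.485, -0.854, -1.133], [0.013, 0.871, 0.492, 0.757], [0.0, 0.0, 0.0, 1.0]] -0.0780980002186618 [[463.0, 0.0, 278.6], [0.0, 463.0, 216.8], [0.0, 0.0, 1.0]]
wrist [[0.45, 0.855, 0.258, 0.335], [-0.893, 0.431, 0.128, -0.503], [-0.001, -0.288, 0.958, 0.372], [0.0, 0.0, 0.0, 1.0]] -0.015022786552244021 [[300.6, 0.0, 280.5], [0.0, 300.6, 209.5], [0.0, 0.0, 1.0]]
```

View pics/scene0.png

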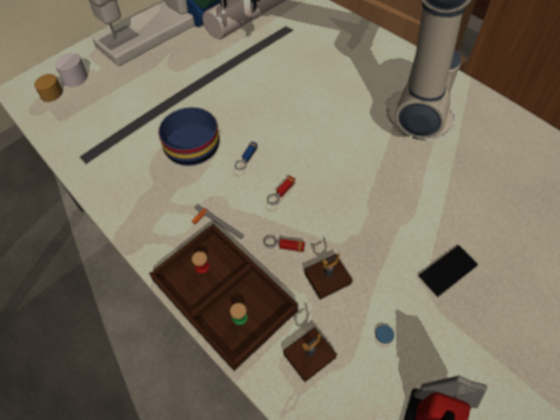

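View pics/side0.png

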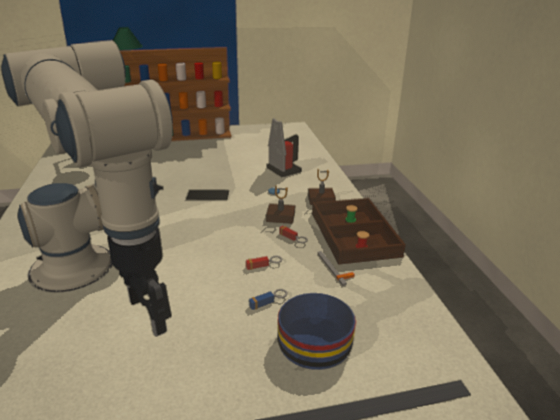

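View pics/wrist0.png

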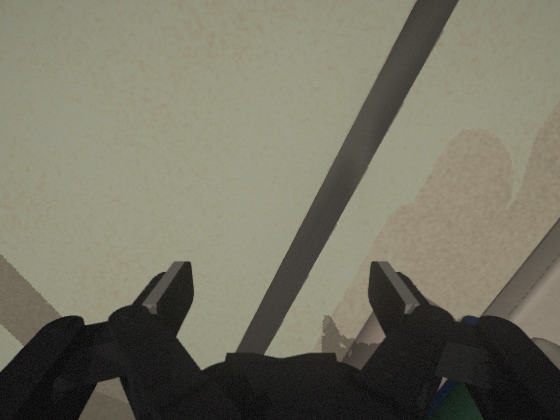

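Run:
```python
from h import *
for n,u,v,z in [('redA',285,187,.012),('redA eye',273,199,.012),('redB',290,244,.012),('redBeye',270,241,.012),('blue',250,152,.012),('stA',328,272,.03),('stB',309,350,.03),('base',420,120,0),('cap',189,135,.04),('gauge',218,222,.005),('chalk',384,333,.01),('phone',447,270,.009)]:
    p=atz('scene0',u,v,z); print(n,p.round(3),np.hypot(*p[:2]).round(3),np.round(proj('side0',p)))
crop('scene0',220,130,360,400,4,'a') ; 
crop('scene0',225,130,345,220,6,'a1'); crop('scene0',255,220,375,310,6,'a2')
crop('side0',230,160,380,310,5,'b')
```

```text
redA [ 0.518 -0.087  0.012] 0.525 [258. 263.]
redA eye [ 0.569 -0.081  0.012] 0.575 [275. 260.]
redB [0.634 0.047 0.012] 0.635 [289. 234.]
redBeye [0.663 0.006 0.012] 0.663 [301. 240.]
blue [ 0.501 -0.246  0.012] 0.558 [261. 300.]
stA [0.631 0.17  0.03 ] 0.653 [280. 210.]
stB [0.797 0.266 0.03 ] 0.84 [321. 194.]
base [ 0.024  0.02  -0.   ] 0.031 [ 81. 262.]
cap [ 0.598 -0.401  0.04 ] 0.72 [315. 330.]
gauge [ 0.718 -0.133  0.005] 0.73 [331. 267.]
chalk [0.646 0.357 0.01 ] 0.737 [274. 190.]
phone [0.411 0.371 0.009] 0.553 [209. 194.]
```

View pics/a1.png

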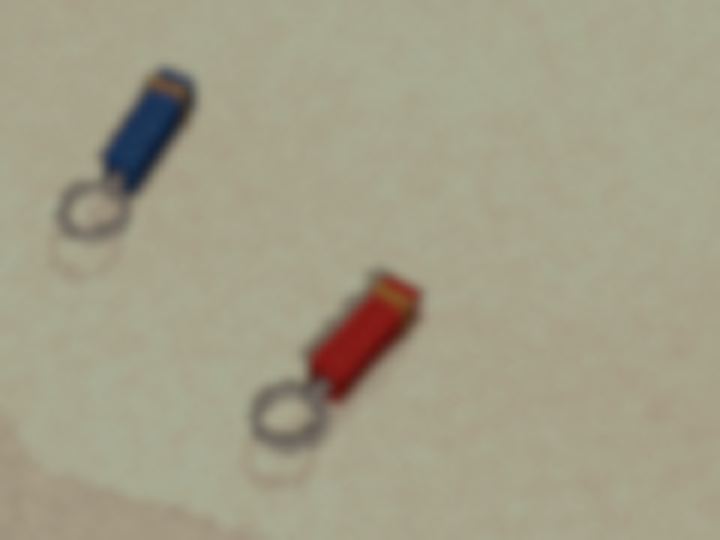

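View pics/a2.png

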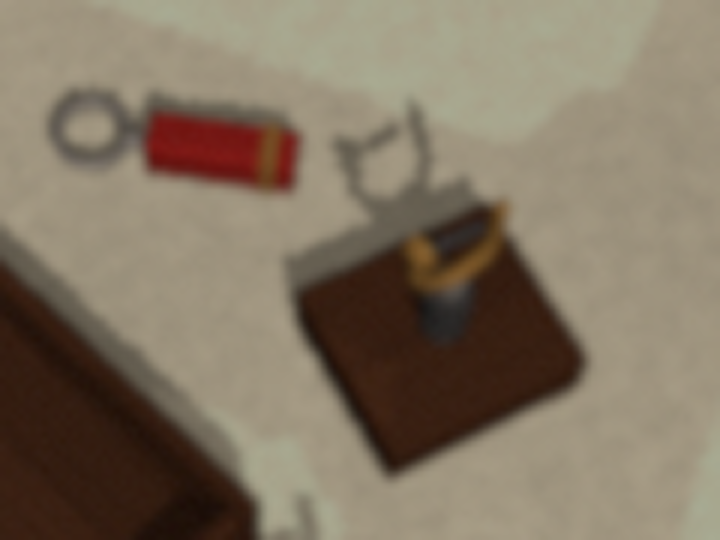

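View pics/b.png

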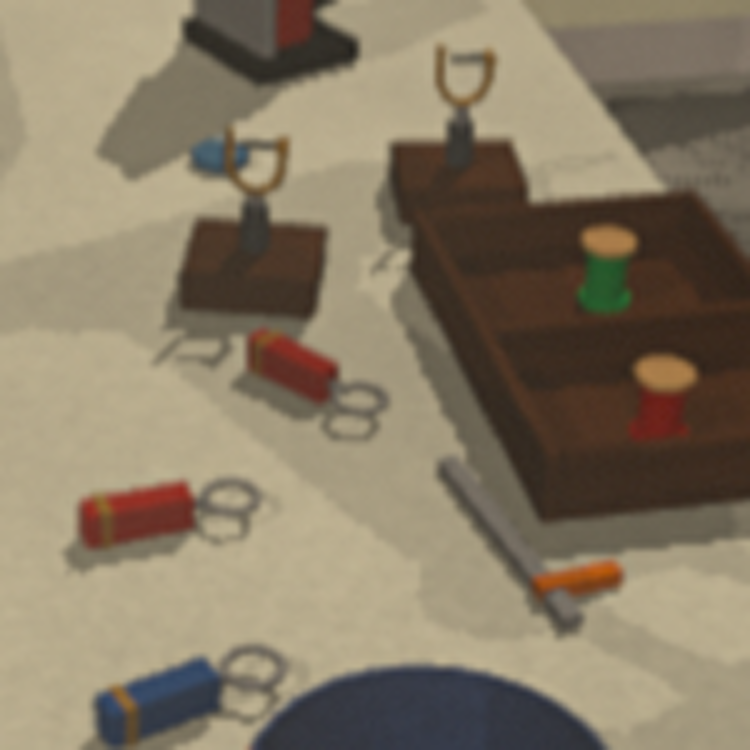

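Run:
```python
from h import *
def c1(n,x,y): return ('scene0',)+{'a1':(225+x/6,130+y/6),'a2':(255+x/6,220+y/6)}[n]
def b(x,y): return ('side0',230+x/5,160+y/5)
print('eye',tri(c1('a1',290,414),b(228,501)))
print('blue eye',tri(c1('a1',94,209),b(251,672)))
# stand A
print('tip',tri(c1('a2',505,205),b(229,130)))
print('hinge',tri(c1('a2',420,245),b(283,146)))
print('post top',tri(c1('a2',452,295),b(256,198)))
P=[atz(*c1('a2',x,y),.03) for x,y in [(303,298),(492,205),(580,365),(395,462)]]
for p in P: print(p.round(4))
print(np.mean(P,0))
P=[atz(*b(x,y),.03) for x,y in [(196,221),(327,229),(316,296),(181,290)]]
for p in P: print(p.round(4))
print(np.mean(P,0))
```

```text
eye (array([ 0.56855318, -0.08086218,  0.01117532]), [np.float64(0.0007810726367928337), np.float64(0.0007810726367926223)])
blue eye (array([ 0.55219603, -0.23049479,  0.01050167]), [np.float64(0.0008650183092511116), np.float64(0.0008650183092511762)])
tip (array([0.61722885, 0.17988025, 0.11445749]), [np.float64(0.0007558583209925819), np.float64(0.0007558583209926254)])
hinge (array([0.64912302, 0.16657488, 0.10721059]), [np.float64(0.0015364084220892674), np.float64(0.0015364084220893005)])
post top (array([0.63603811, 0.17789597, 0.06455961]), [np.float64(0.00010131889379710299), np.float64(0.00010131889379705854)])
[0.6641 0.1284 0.03  ]
[0.5802 0.1536 0.03  ]
[0.6085 0.2246 0.03  ]
[0.6891 0.2008 0.03  ]
[0.63546879 0.17683374 0.03      ]
[0.6033 0.2172 0.03  ]
[0.6875 0.1915 0.03  ]
[0.6607 0.1048 0.03  ]
[0.5778 0.1267 0.03  ]
[0.63230783 0.16006653 0.03      ]
```

Candidates: red fobs at (285,187), range 0.525 m, and (290,244), range 0.635 m. I choose (285,187) because it is nearer the base. The blue fob is at (250,152). Stands are at (328,272), y=0.17, and (310,352), y=0.27, so I choose (328,272) as the one farther right. The crops confirm both choices: the stand's tip leg is the taller, free one, toward world −x.

Emit:
{"name": "jog_arm", "arguments": {
  "rows": [
    [[1, -0.022, 0, 0.033, 0, 0, 0], [1, -0.022, 0, 0.033, 0, 0, 0], [1, -0.022, 0, 0.033, 0, 0, 0], [1, -0.022, 0, 0.033, 0, 0, 0], [1, -0.022, 0, 0.033, 0, 0, 0], [1, -0.022, 0, 0.033, 0, 0, 0], [1, -0.022, 0, 0.033, 0, 0, 0], [1, -0.022, 0, 0.033, 0, 0, 0], [1, -0.022, 0, 0.033, 0, 0, 0], [1, -0.022, 0, 0.033, 0, 0, 0]]
  ]
}}

```text
t: 0.98
position: [0.4661, -0.189, 0.2311]
tool_rot: [-0.602, 0.602, -0.371, 0.371]
contact_force: [-0.5, -0.5, -0.5]
width: 0.0853
```

```bash
cat >> h.py <<'E'
def rot(s): q=s['tool_rot']; return R.from_quat([q[1],q[2],q[3],q[0]]).as_matrix()
def go(pos,yaw,after=True):
    "yaw of tool z in deg; prints shift in present tool axes and rotvec"
    s=bot.sense(); M=rot(s); y=np.radians(yaw)
    z=np.array([np.cos(y),np.sin(y),0]); yy=np.array([0,0,-1.]); x=np.cross(yy,z); D=np.stack([x,yy,z],1)
    rv=np.degrees(R.from_matrix(M.T@D).as_rotvec()); d=np.array(pos)-s['position']
    print('t',round(s['t'],2),'pos',s['position'].round(4),'yaw',np.degrees(np.arctan2(M[1,2],M[0,2])).round(2),'F',s['contact_force'].round(2),'w',round(s['width'],4))
    print('shift now',(M.T@d*1e3).round(1),'shift after turn',(D.T@d*1e3).round(1),'turn',rv.round(2))
E
python3 -c "
from h import *
go([.525,-.086,.2],6.5)"
```

```text
t 0.98 pos [ 0.4661 -0.189   0.2311] yaw 26.74 F [-0.48 -0.5  -0.55] w 0.0853
shift now [-65.5  31.1  98.9] shift after turn [-95.6  31.1  70.1] turn [ 0.   20.24 -0.  ]
```

Emit:
{"name": "jog_arm", "arguments": {
  "rows": [
    [[1, 0, 0, 0, 0, 6.75, 0], [1, 0, 0, 0, 0, 6.75, 0], [1, 0, 0, 0, 0, 6.75, 0], [1, -0.024, 0.008, 0.0175, 0, 0, 0], [1, -0.024, 0.008, 0.0175, 0, 0, 0], [1, -0.024, 0.008, 0.0175, 0, 0, 0], [1, -0.024, 0.008, 0.0175, 0, 0, 0], [1, 0, 0, 0, 0, 0, 0], [1, 0, 0, 0, 0, 0, 0]]
  ]
}}

```text
t: 1.73
position: [0.5243, -0.0863, 0.1981]
tool_rot: [-0.528, 0.529, -0.471, 0.469]
contact_force: [-0.2, -0.8, 0.0]
width: 0.0855
```

```bash
python3 -c "
from h import *
go([.525,-.086,.2],6.5)
cap('wrist','w1')"
```

```text
t 1.73 pos [ 0.5243 -0.0863  0.1981] yaw 6.66 F [-0.24 -0.8   0.02] w 0.0855
shift now [-0.2 -1.9  0.7] shift after turn [-0.2 -1.9  0.7] turn [ 0.13  0.16 -0.04]
```

View pics/w1.png

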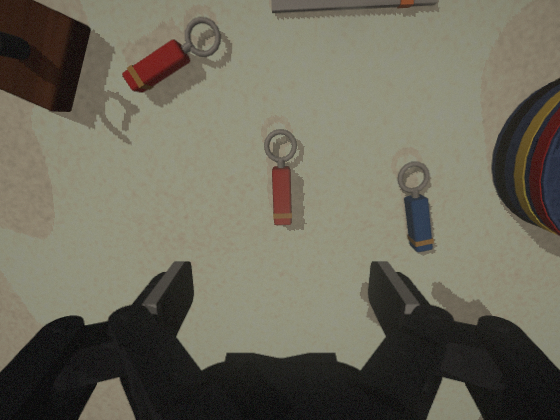

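```bash
python3 -c "
from h import *
crop('w1',245,120,325,240,5,'w1c')"
```

```text
(no output)
```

View pics/w1c.png

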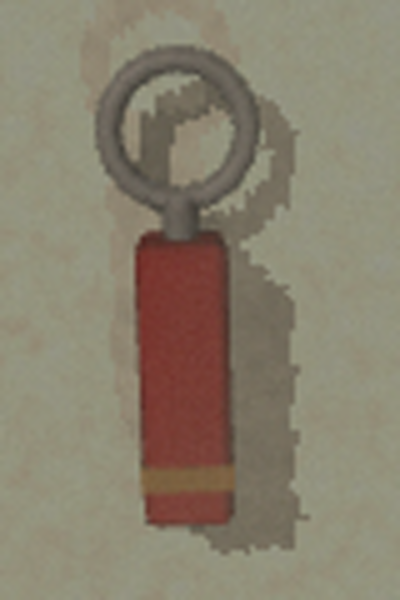

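```bash
python3 -c "
from h import *
f='w1'
e=atz(f,245+178/5,120+126/5,.012)
a=atz(f,245+183/5,120+237/5,.024);t=atz(f,245+190/5,120+522/5,.024)
print(e,a,t,np.linalg.norm(a-t))
for p,q in ((t,a),(t,e)): print(np.degrees(np.arctan2(*(q-p)[1::-1])))
u=(e-t)[:2];u/=np.linalg.norm(u)
print('grip',e[:2]-.045*u,a[:2]-.022*u, t[:2]+.042*u)
print(np.degrees(np.arctan2(u[1],u[0])))
L=atz(f,245+138/5,120+300/5,.024);print(L, np.linalg.norm(atz(f,245+139/5,120+300/5,.024)-atz(f,245+229/5,120+300/5,.024)))
"
```

```text
[ 0.5695135  -0.08104121  0.012     ] [ 0.54785301 -0.08461788  0.024     ] [ 0.48488356 -0.09356526  0.024     ] 0.06360194490698315
8.087064041314111
8.417879592850765
grip [ 0.52499829 -0.08762884] [ 0.52609003 -0.0878385 ] [ 0.52643108 -0.08741681]
8.417879592850763
[ 0.53339005 -0.07666763  0.024     ] 0.01915869417538332
```

```bash
python3 -c "
from h import *
go([.5258,-.0876,.006],8.2)"
```

```text
t 1.78 pos [ 0.5242 -0.0873  0.1988] yaw 6.57 F [-0.8  -1.09  0.09] w 0.0855
shift now [  0.4 192.8   1.8] shift after turn [  0.5 192.8   1.5] turn [ 0.07 -1.63  0.  ]
```

Emit:
{"name": "jog_arm", "arguments": {
  "rows": [
    [[1, 0.0005, 0, 0.0015, 0, -1.6, 0], [1, 0, 0.035, 0, 0, 0, 0], [1, 0, 0.035, 0, 0, 0, 0], [1, 0, 0.035, 0, 0, 0, 0], [1, 0, 0.03, 0, 0, 0, 0], [1, 0, 0.025, 0, 0, 0, 0], [1, 0, 0.015, 0, 0, 0, 0], [1, 0, 0.01, 0, 0, 0, 0], [1, 0, 0, 0, 0, 0, 0], [1, 0, 0, 0, 0, 0, 0]]
  ]
}}

```text
t: 2.62
position: [0.526, -0.0887, 0.015]
tool_rot: [0.534, -0.534, 0.464, -0.464]
contact_force: [0.8, -0.2, 0.6]
width: 0.0852
```

```bash
python3 -c "
from h import *
go([.5258,-.0876,.006],8.2)
cap('wrist','w2')"
```

```text
t 2.62 pos [ 0.526  -0.0887  0.015 ] yaw 8.04 F [ 0.78 -0.21  0.63] w 0.0852
shift now [-1.1  9.  -0.1] shift after turn [-1.1  9.  -0.1] turn [-0.03 -0.16  0.02]
```

View pics/w2.png

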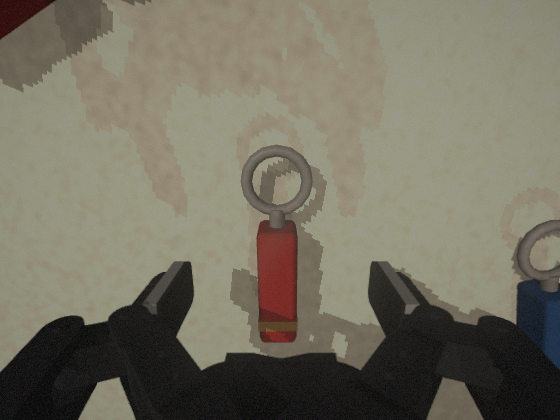

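The fob is centred between the pads, with the eye at (277,181). I'll lower and close.

Emit:
{"name": "jog_arm", "arguments": {
  "rows": [
    [[1, -0.001, 0.009, 0, 0, 0, 0], [1, 0, 0, 0, 0, 0, 0], [0, 0, 0, 0, 0, 0, 0], [0, 0, 0, 0, 0, 0, 0], [0, 0, 0, 0, 0, 0, 0], [0, 0, 0, 0, 0, 0, 0], [0, 0, 0, 0, 0, 0, 0], [0, 0, 0, 0, 0, 0, 0], [0, 0, 0, 0, 0, 0, 0], [0, 0, 0, 0, 0, 0, 0]]
  ]
}}

```text
t: 3.5
position: [0.5261, -0.0869, 0.0057]
tool_rot: [0.534, -0.534, 0.463, -0.464]
contact_force: [-0.3, -0.1, 3.2]
width: 0.0188
```

```bash
python3 -c "
from h import *
go([.5258,-.0876,.106],8.2);cap('wrist','w3')"
```

```text
t 3.5 pos [ 0.5261 -0.0869  0.0057] yaw 8.1 F [-0.34 -0.08  3.23] w 0.0188
shift now [   0.6 -100.3   -0.3] shift after turn [   0.6 -100.3   -0.4] turn [-0.04 -0.1   0.02]
```

View pics/w3.png

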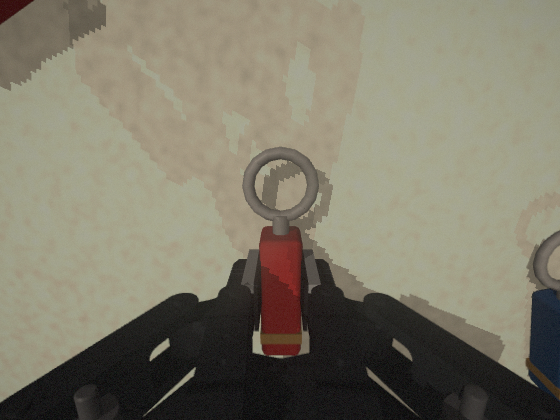

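Emit:
{"name": "jog_arm", "arguments": {
  "rows": [
    [[0, 0, -0.01, 0, 0, 0, 0], [0, 0, -0.025, 0, 0, 0, 0], [0, 0, -0.035, 0, 0, 0, 0], [0, 0, -0.035, 0, 0, 0, 0], [0, 0, -0.035, 0, 0, 0, 0], [0, 0, -0.035, 0, 0, 6.2, 0], [0, 0, -0.02, 0, 0, 6.2, 0], [0, 0, 0, 0, 0, 6.2, 0], [0, 0, 0, 0, 0, 6.2, 0], [0, 0, 0, 0, 0, 0, 0]]
  ]
}}

```text
t: 4.38
position: [0.5258, -0.0869, 0.2012]
tool_rot: [-0.421, 0.421, -0.568, 0.568]
contact_force: [-0.1, 0.5, -0.6]
width: 0.0183
```

```bash
python3 -c "
from h import *
go([.563,.195,.2],-17)"
```

```text
t 4.38 pos [ 0.5258 -0.0869  0.2012] yaw -16.92 F [-0.08  0.49 -0.58] w 0.0183
shift now [-280.5    1.2  -46.4] shift after turn [-280.5    1.2  -46.8] turn [-0.04  0.08 -0.  ]
```

Emit:
{"name": "jog_arm", "arguments": {
  "rows": [
    [[0, -0.02, 0, -0.004, 0, 0, 0], [0, -0.035, 0, -0.006, 0, 0, 0], [0, -0.035, 0, -0.006, 0, 0, 0], [0, -0.035, 0, -0.006, 0, 0, 0], [0, -0.035, 0, -0.006, 0, 0, 0], [0, -0.035, 0, -0.006, 0, 0, 0], [0, -0.035, 0, -0.006, 0, 0, 0], [0, -0.035, 0, -0.006, 0, 0, 0], [0, -0.015, 0, -0.001, 0, 0, 0], [0, 0, 0, 0, 0, 0, 0]]
  ]
}}

```text
t: 5.22
position: [0.5608, 0.1979, 0.1993]
tool_rot: [0.424, -0.425, 0.566, -0.565]
contact_force: [-0.0, -0.8, -1.4]
width: 0.0186
```

```bash
python3 -c "
from h import *
go([.563,.195,.2],-17)
for n in ['wrist','scene','side']: cap(n,n+'4')
crop('scene4',255,170,375,310,5,'s4c');crop('side4',230,130,350,250,6,'d4c')
"
```

```text
t 5.22 pos [0.5608 0.1979 0.1993] yaw -16.3 F [-0.01 -0.82 -1.35] w 0.0186
shift now [ 2.2 -0.7  2.9] shift after turn [ 2.2 -0.7  3. ] turn [0.11 0.7  0.01]
```

View pics/wrist4.png

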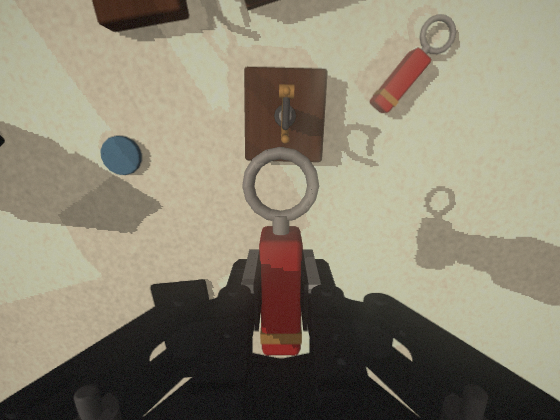

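View pics/s4c.png

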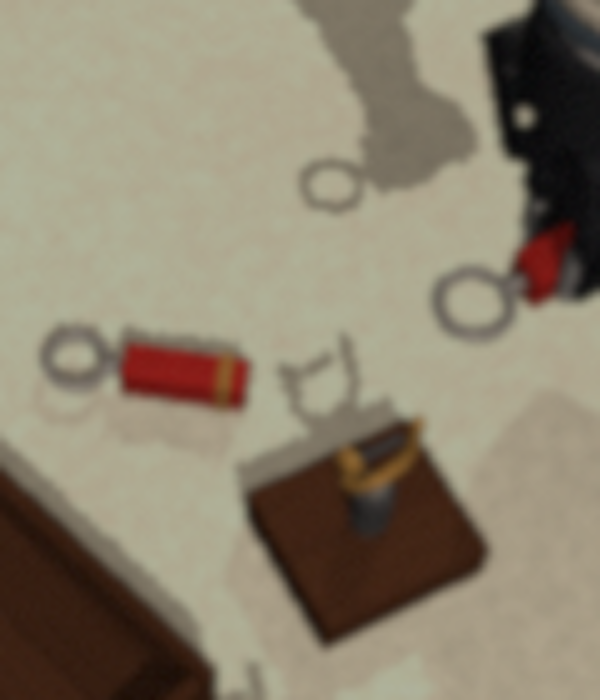

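View pics/d4c.png

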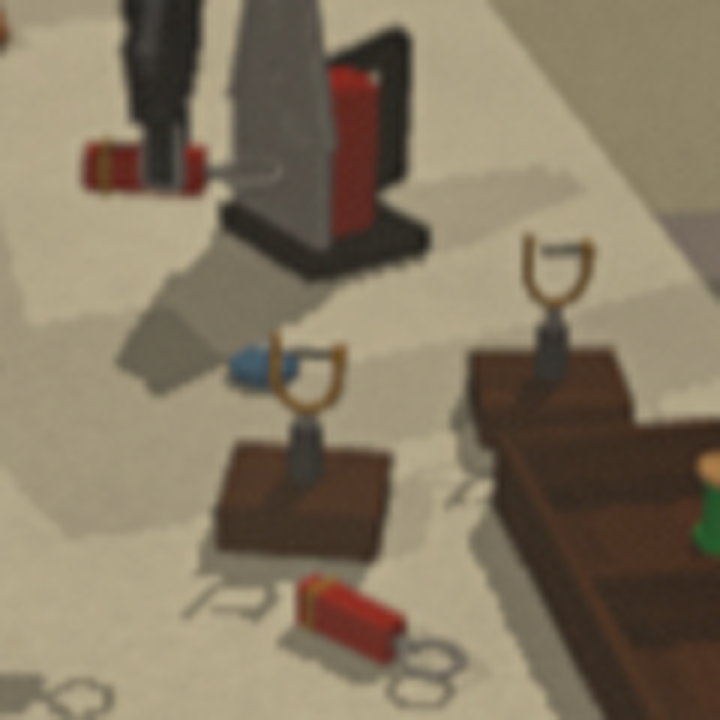

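```bash
python3 -c "
from h import *
crop('wrist4',232,55,338,225,5,'w4c')
"
```

```text
(no output)
```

View pics/w4c.png

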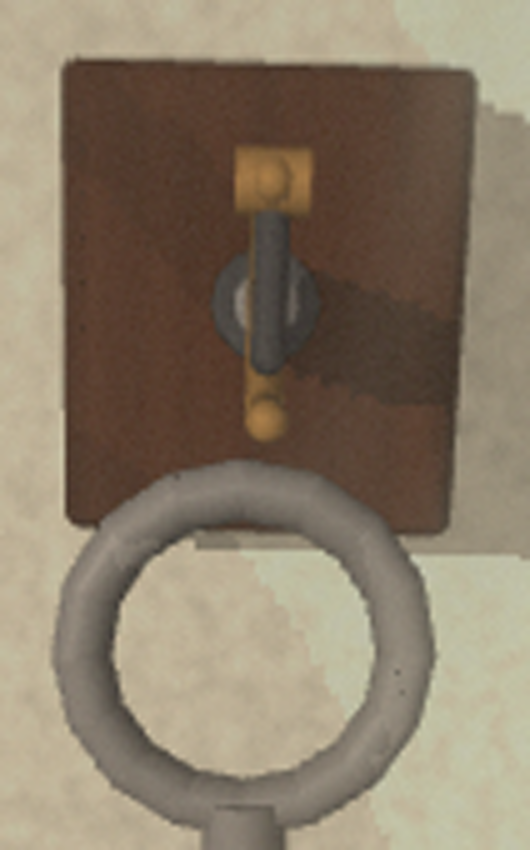

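```bash
cat > fit.py <<'E'
from h import *
from scipy.optimize import least_squares
def w(x,y): return ('wrist4',232+x/5,55+y/5)
P=[atz(*w(x,y),.03) for x,y in [(65,64),(475,70),(447,533),(67,527)]]
for p in P: print(p.round(4))
c=np.mean(P,0)
d=lambda a,b: np.degrees(np.arctan2(*(P[b]-P[a])[1::-1]))
print('c',c,'lens',[np.linalg.norm(P[i]-P[(i+1)%4]).round(4) for i in range(4)],'yaws',d(3,0),d(2,1),d(1,0)-90,d(2,3)-90)
def s(x,y): return ('scene4',255+x/5,170+y/5)
def sd(x,y): return ('side4',230+x/6,130+y/6)
print('tip',tri(w(265,421),s(417,427),sd(276,338)))
print('hinge',tri(w(272,182),s(350,458),sd(340,350)))
print('eye',tri(w(244,648),s(474,302)))
E
python3 fit.py
```

```text
[0.6845 0.1964 0.03  ]
[0.6617 0.1221 0.03  ]
[0.5781 0.1486 0.03  ]
[0.6013 0.2234 0.03  ]
c [0.63140626 0.17264099 0.03      ] lens [np.float64(0.0777), np.float64(0.0877), np.float64(0.0783), np.float64(0.0875)] yaws -17.95853952455326 -17.618091304013966 -17.091371992264158 -17.230729415143998
tip (array([0.61762739, 0.17917927, 0.11249785]), [np.float64(0.002219094776299016), np.float64(0.0016139854198943446), np.float64(0.0010853539033104653)])
hinge (array([0.64936958, 0.16805881, 0.10862183]), [np.float64(0.0018075275893283348), np.float64(0.0005685327875133785), np.float64(0.0017148432466863423)])
eye (array([0.6035364 , 0.18471284, 0.20703974]), [np.float64(0.0005031513155951293), np.float64(0.0005031513155952478)])
```

```bash
cat >> fit.py <<'E'
print('--')
st_=bot.sense(); M=rot(st_); p0=np.array([.5608,.1979,.1993]); 
e=atz(*w(244,648),.2056); print('eye wrist',e, 'expected',p0+M[:,2]*.0445+[0,0,.0063], M[:,2])
y=np.radians(-17.5);u=np.array([np.cos(y),np.sin(y)]);v=np.array([-u[1],u[0]])
for z in (.111,.114,.118):
  t=atz(*w(265,421),z); h=atz(*w(272,182),z-.005); print(z,t,h,'rel block c from tip',t[:2]+.017*u,'h',h[:2]-.017*u, np.degrees(np.arctan2(*(h-t)[1::-1])),np.linalg.norm((h-t)[:2]))
so=atz(*w(266,303),.062);print('socket',so)
E
python3 fit.py | sed '1,/--/d'
```

```text
eye wrist [0.60286337 0.18514581 0.2056    ] expected [0.60343511 0.18515259 0.20557715] [ 9.58092451e-01 -2.86458708e-01 -5.13593543e-04]
0.111 [0.6156105  0.17806382 0.111     ] [0.6477755  0.16764727 0.106     ] rel block c from tip [0.63182369 0.17295182] h [0.63156231 0.17275927] -17.944403816629336 0.033809637437486294
0.114 [0.61580726 0.17805167 0.114     ] [0.64755659 0.16776863 0.109     ] rel block c from tip [0.63202044 0.17293967] h [0.6313434  0.17288063] -17.946199648472486 0.03337305753231321
0.118 [0.6160696  0.17803547 0.118     ] [0.64726471 0.16793045 0.113     ] rel block c from tip [0.63228279 0.17292347] h [0.63105153 0.17304245] -17.948668476877625 0.03279095104466636
socket [0.63197585 0.17243037 0.062     ]
```

```bash
python3 -c "
from h import *
go([.5701,.1923,.129],-17.6)"
```

```text
t 5.37 pos [0.5612 0.1938 0.2   ] yaw -16.65 F [-0.45 -0.07 -0.96] w 0.0191
shift now [-1.2 71.   9. ] shift after turn [-1.2 71.   9. ] turn [0.03 0.95 0.07]
```

Emit:
{"name": "jog_arm", "arguments": {
  "rows": [
    [[0, -0.0005, 0, 0.003, 0, 0.9, 0], [0, -0.0007, 0.01, 0.003, 0, 0, 0], [0, 0, 0.02, 0.003, 0, 0, 0], [0, 0, 0.02, 0, 0, 0, 0], [0, 0, 0.015, 0, 0, 0, 0], [0, 0, 0.006, 0, 0, 0, 0], [0, 0, 0, 0, 0, 0, 0], [0, 0, 0, 0, 0, 0, 0], [0, 0, 0, 0, 0, 0, 0], [0, 0, 0, 0, 0, 0, 0]]
  ]
}}

```text
t: 6.2
position: [0.5709, 0.1933, 0.131]
tool_rot: [-0.418, 0.417, -0.57, 0.571]
contact_force: [0.6, -0.3, -0.2]
width: 0.0186
```

```bash
python3 -c "
from h import *
go([.5701,.1923,.129],-17.6)
for n in ['wrist','scene','side']: cap(n,n+'5')
go([.5701,.1923,.129],-17.6)
crop('wrist5',210,90,350,240,5,'w5c')
crop('scene5',285,190,385,310,6,'s5c');crop('side5',230,150,330,230,8,'d5c')
"
```

```text
t 6.2 pos [0.5709 0.1933 0.131 ] yaw -17.61 F [ 0.56 -0.33 -0.25] w 0.0186
shift now [ 1.2  2.  -0.5] shift after turn [ 1.2  2.  -0.5] turn [-0.13 -0.01 -0.08]
t 6.35 pos [0.5706 0.1934 0.1303] yaw -17.6 F [-0.97  0.66 -0.69] w 0.0183
shift now [ 1.2  1.3 -0.2] shift after turn [ 1.2  1.3 -0.2] turn [-0.08 -0.   -0.05]
```

View pics/w5c.png

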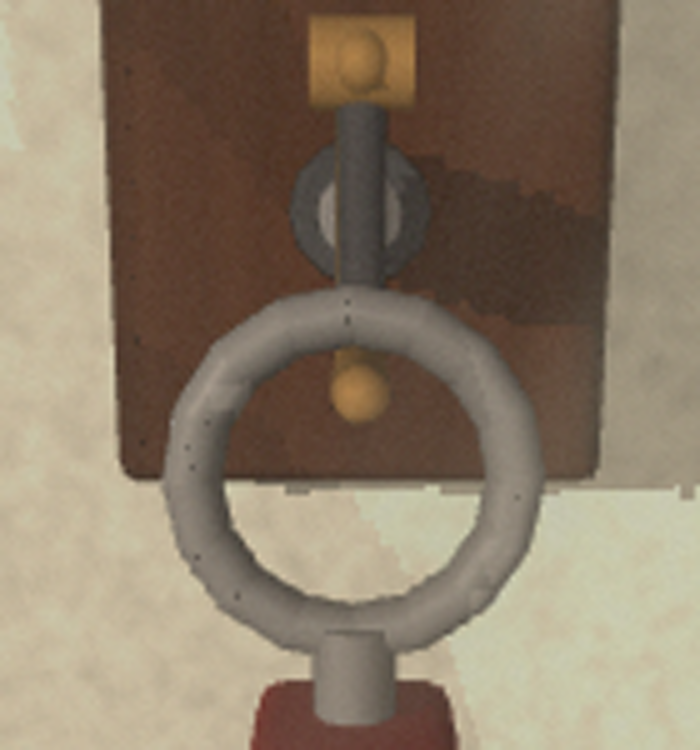

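View pics/s5c.png

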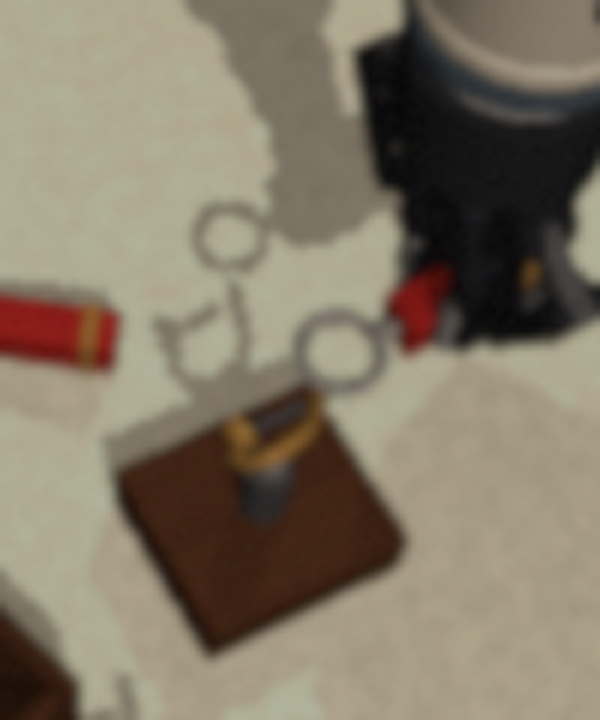

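View pics/d5c.png

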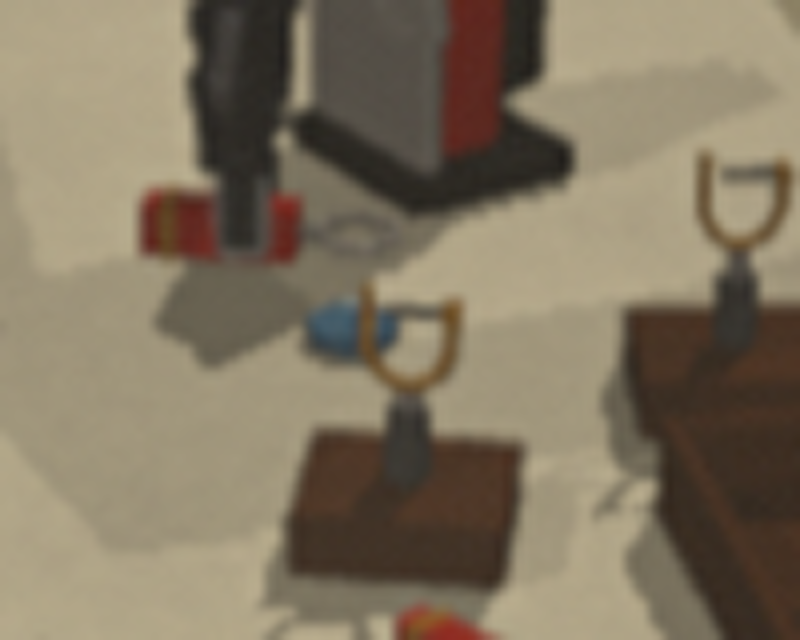

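```bash
python3 -c "
from h import *
def w(x,y): return ('wrist5',210+x/5,90+y/5)
y=np.radians(-17.6);u=np.array([np.cos(y),np.sin(y)]);v=np.array([-u[1],u[0]])
c=np.array([.6316,.1728])
p0=np.array([.5709,.1933])
for n,x,yy,z in [('tcp',0,0,0),('eye',353,472,.1373),('crown',351,317,.1373),('tip',360,393,.112),('tip',360,393,.116),('hinge',362,60,.106),('hinge',362,60,.11)]:
  q=(atz(*w(x,yy),z)[:2] if z else p0)-c; print(n,z,(q@u*1e3).round(1),(q@v*1e3).round(1))
def s(x,y): return ('scene5',285+x/6,190+y/6)
def sd(x,y): return ('side5',230+x/8,150+y/8)
for n,a in [('tip',tri(s(318,396),sd(367,290))),('hinge',tri(s(240,432),sd(455,305))),('eye',tri(s(341,351),sd(358,235))),('tip3',tri(s(318,396),sd(367,290),w(360,393)))]:
  q=a[0][:2]-c; print(n,a,(q@u*1e3).round(1),(q@v*1e3).round(1))
"
```

```text
tcp 0 -64.1 1.2
eye 0.1373 -20.0 0.8
crown 0.1373 -6.0 0.9
tip 0.112 -16.7 0.1
tip 0.116 -16.1 0.1
hinge 0.106 17.3 -0.2
hinge 0.11 17.1 -0.1
tip (array([0.61944539, 0.18089627, 0.11214336]), [np.float64(0.001105629100097001), np.float64(0.001105629100096934)]) -14.0 4.0
hinge (array([0.65130442, 0.16927762, 0.10924501]), [np.float64(0.0007422895917955285), np.float64(0.0007422895917953234)]) 19.8 2.6
eye (array([0.61376101, 0.18104935, 0.13751532]), [np.float64(0.0008288017101755129), np.float64(0.000828801710175365)]) -19.5 2.5
tip3 (array([0.61800935, 0.17932471, 0.11227162]), [np.float64(0.0026091312322619967), np.float64(0.0010737499723917057), np.float64(0.002674906525026163)]) -14.9 2.1
```

Emit:
{"name": "jog_arm", "arguments": {
  "rows": [
    [[0, 0.001, 0.004, 0.0005, 0, 0, 0], [0, 0, 0.004, 0, 0, 0, 0], [0, 0, 0.003, 0, 0, 0, 0], [0, 0, 0.003, 0, 0, 0, 0], [0, 0, 0, 0, 0, 0, 0], [0, 0, 0, 0, 0, 0, 0], [0, 0, 0, 0, 0, 0, 0]]
  ]
}}

```text
t: 6.93
position: [0.5704, 0.1922, 0.1153]
tool_rot: [0.418, -0.418, 0.571, -0.571]
contact_force: [0.2, 0.2, -0.2]
width: 0.0186
```

```bash
python3 -c "
from h import *
go([.5704,.1923,.110],-17.6)
cap('wrist','w6')
go([.5704,.1923,.110],-17.6)
crop('w6',210,90,350,240,5,'w6c')
"
```

```text
t 6.93 pos [0.5704 0.1922 0.1153] yaw -17.6 F [ 0.19  0.18 -0.22] w 0.0186
shift now [-0.1  5.3 -0. ] shift after turn [-0.1  5.3 -0. ] turn [ 0. -0.  0.]
t 6.98 pos [0.5705 0.1922 0.1154] yaw -17.6 F [-0.    0.7  -0.47] w 0.0189
shift now [-0.   5.4 -0.1] shift after turn [-0.   5.4 -0.1] turn [-0.01 -0.   -0.01]
```

View pics/w6c.png

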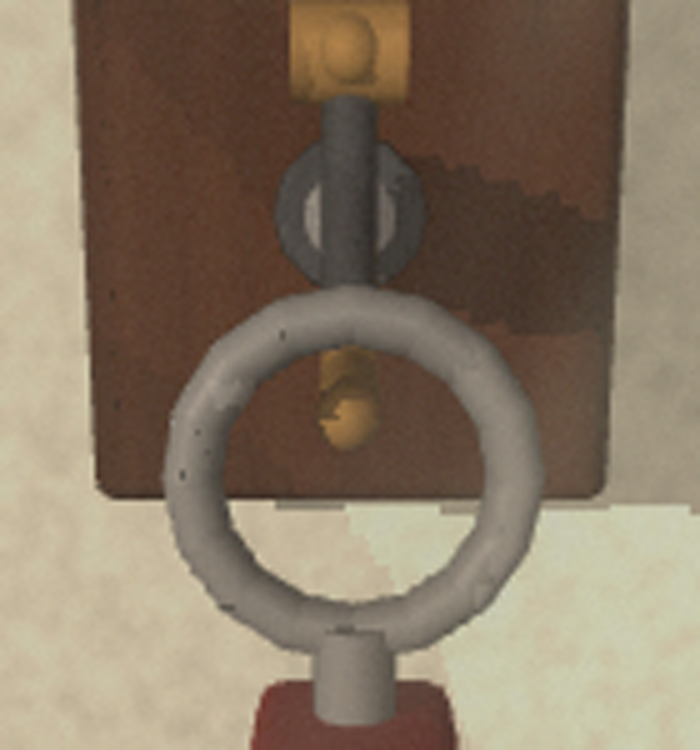

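The tip at crop (348,418) is well inside the ring, which is centred at (353,472). I'll continue slowly.

Emit:
{"name": "jog_arm", "arguments": {
  "rows": [
    [[0, 0, 0.002, 0, 0, 0, 0], [0, 0, 0.002, 0, 0, 0, 0], [0, 0, 0.002, 0, 0, 0, 0], [0, 0, 0.002, 0, 0, 0, 0], [0, 0, 0, 0, 0, 0, 0], [0, 0, 0, 0, 0, 0, 0]]
  ]
}}

```text
t: 7.48
position: [0.5703, 0.1921, 0.107]
tool_rot: [0.417, -0.418, 0.571, -0.571]
contact_force: [0.8, 0.4, -1.1]
width: 0.0187
```

Emit:
{"name": "jog_arm", "arguments": {
  "rows": [
    [[0, 0, 0.001, 0, 0, 0, 0], [0, 0, 0.001, 0, 0, 0, 0], [0, 0, 0.001, 0, 0, 0, 0], [0, 0, 0, 0, 0, 0, 0], [0, 0, 0, 0, 0, 0, 0]]
  ]
}}

```text
t: 7.9
position: [0.5704, 0.1922, 0.1042]
tool_rot: [0.418, -0.418, 0.571, -0.571]
contact_force: [-0.4, 0.6, 0.4]
width: 0.0187
```

Emit:
{"name": "jog_arm", "arguments": {
  "rows": [
    [[0, 0, 0.001, 0, 0, 0, 0], [0, 0, 0.001, 0, 0, 0, 0], [0, 0, 0.001, 0, 0, 0, 0], [0, 0, 0, 0, 0, 0, 0], [0, 0, 0, 0, 0, 0, 0]]
  ]
}}

```text
t: 8.32
position: [0.5704, 0.1922, 0.1015]
tool_rot: [-0.418, 0.418, -0.571, 0.571]
contact_force: [-1.5, -0.1, 1.5]
width: 0.0184
```

Emit:
{"name": "jog_arm", "arguments": {
  "rows": [
    [[0, 0, 0.001, 0, 0, 0, 0], [0, 0, 0.001, 0, 0, 0, 0], [0, 0, 0.001, 0, 0, 0, 0], [0, 0, 0, 0, 0, 0, 0], [0, 0, 0, 0, 0, 0, 0]]
  ]
}}

```text
t: 8.73
position: [0.5705, 0.1922, 0.0983]
tool_rot: [-0.418, 0.418, -0.571, 0.571]
contact_force: [-0.7, 0.3, 1.1]
width: 0.0186
```

Emit:
{"name": "jog_arm", "arguments": {
  "rows": [
    [[0, 0, 0.001, 0, 0, 0, 0], [0, 0, 0.001, 0, 0, 0, 0], [0, 0, 0.001, 0, 0, 0, 0], [0, 0, 0, 0, 0, 0, 0], [0, 0, 0, 0, 0, 0, 0]]
  ]
}}

```text
t: 9.15
position: [0.5704, 0.1921, 0.0952]
tool_rot: [-0.418, 0.418, -0.571, 0.571]
contact_force: [0.3, -0.8, 1.5]
width: 0.0185
```

```bash
python3 -c "
from h import *
for i in range(3):
  s=bot.sense();print(s['t'],s['contact_force'],s['wrist_torque']); cap('wrist','w7')
crop('w7',210,60,350,210,5,'w7c')
cap('side','d7');crop('d7',230,150,330,230,8,'d7c')
"
```

```text
9.15 [ 0.26028788 -0.77951371  1.48213314] [-0.08745449 -0.1961178  -0.01665118]
9.2 [-0.10214707 -0.28691549  1.63663471] [-0.11570167 -0.16224278 -0.04253641]
9.25 [-0.38527239 -1.06511937  2.22697407] [-0.07825888 -0.16936169 -0.03246677]
```

View pics/w7c.png

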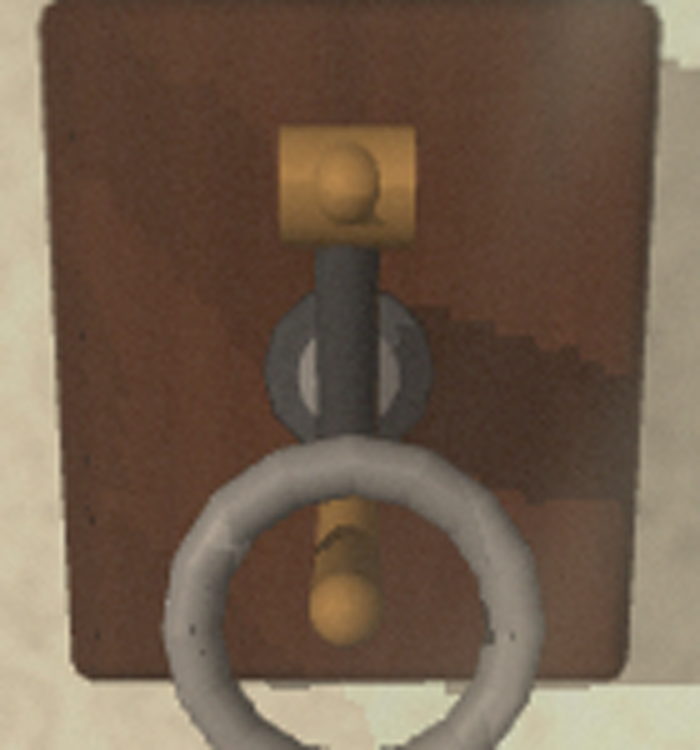

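View pics/d7c.png

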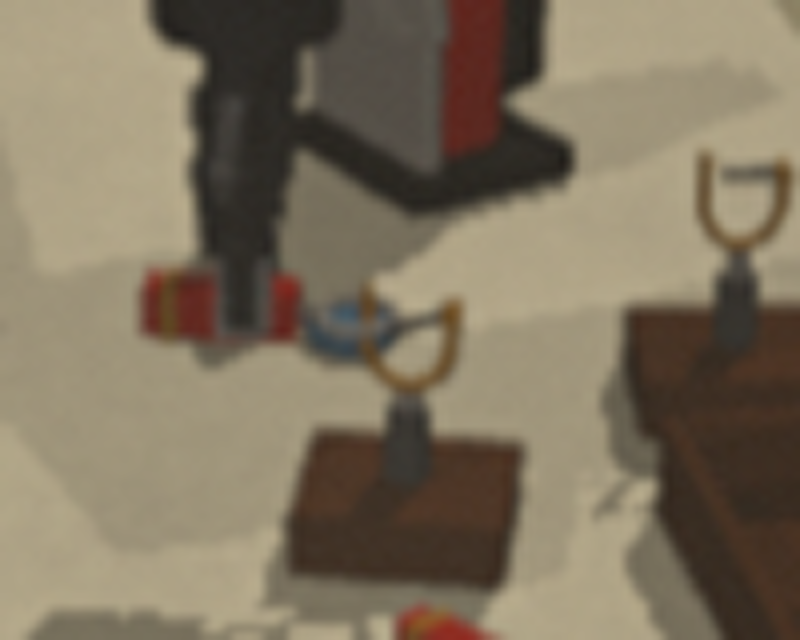

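The side view shows the gate tilting under the crown with Fz at about 1.5–2 N. I'll continue.

Emit:
{"name": "jog_arm", "arguments": {
  "rows": [
    [[0, 0, 0.001, 0, 0, 0, 0], [0, 0, 0.001, 0, 0, 0, 0], [0, 0, 0.001, 0, 0, 0, 0], [0, 0, 0.001, 0, 0, 0, 0], [0, 0, 0, 0, 0, 0, 0], [0, 0, 0, 0, 0, 0, 0]]
  ]
}}

```text
t: 9.85
position: [0.5701, 0.1922, 0.091]
tool_rot: [0.417, -0.418, 0.571, -0.57]
contact_force: [-0.9, -0.6, 1.6]
width: 0.0184
```

Emit:
{"name": "jog_arm", "arguments": {
  "rows": [
    [[0, 0, 0.001, 0, 0, 0, 0], [0, 0, 0.001, 0, 0, 0, 0], [0, 0, 0.001, 0, 0, 0, 0], [0, 0, 0.001, 0, 0, 0, 0], [0, 0, 0, 0, 0, 0, 0], [0, 0, 0, 0, 0, 0, 0]]
  ]
}}

```text
t: 10.35
position: [0.57, 0.1922, 0.0869]
tool_rot: [0.417, -0.418, 0.571, -0.57]
contact_force: [-2.1, 0.5, 1.5]
width: 0.0185
```

Emit:
{"name": "jog_arm", "arguments": {
  "rows": [
    [[0, 0, 0.001, 0, 0, 0, 0], [0, 0, 0.001, 0, 0, 0, 0], [0, 0, 0.001, 0, 0, 0, 0], [0, 0, 0.001, 0, 0, 0, 0], [0, 0, 0, 0, 0, 0, 0], [0, 0, 0, 0, 0, 0, 0]]
  ]
}}

```text
t: 10.85
position: [0.5697, 0.1923, 0.0825]
tool_rot: [0.417, -0.418, 0.571, -0.57]
contact_force: [-3.1, 0.7, 0.0]
width: 0.0187
```

```bash
python3 -c "
from h import *
for i in range(3):
  s=bot.sense();print(s['t'],s['position'],s['contact_force'],s['wrist_torque']); cap('wrist','w8')
crop('w8',210,60,350,210,5,'w8c')
cap('side','d8');crop('d8',230,150,330,230,8,'d8c')
"
```

```text
10.85 [0.56965659 0.19227694 0.0825482 ] [-3.12911867  0.7027189   0.03529619] [0.1891422  0.50885122 0.04489179]
10.9 [0.56962703 0.1922843  0.08254035] [-3.37814133  2.32298262 -0.34645542] [ 0.2178216   0.55308458 -0.01575362]
10.95 [0.56960728 0.19226608 0.08255889] [-4.66081076  1.58133567 -0.74701738] [0.2299531  0.64179584 0.02465696]
```

View pics/w8c.png

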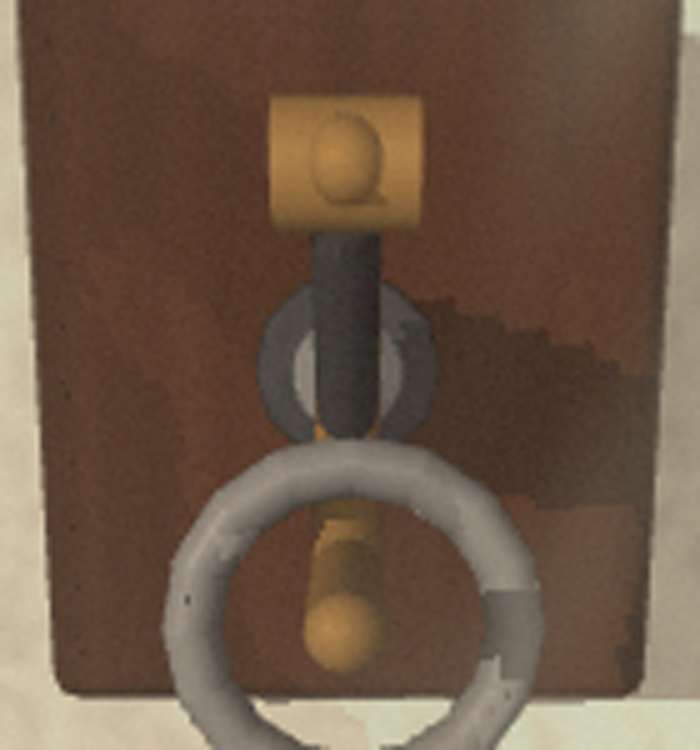

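View pics/d8c.png

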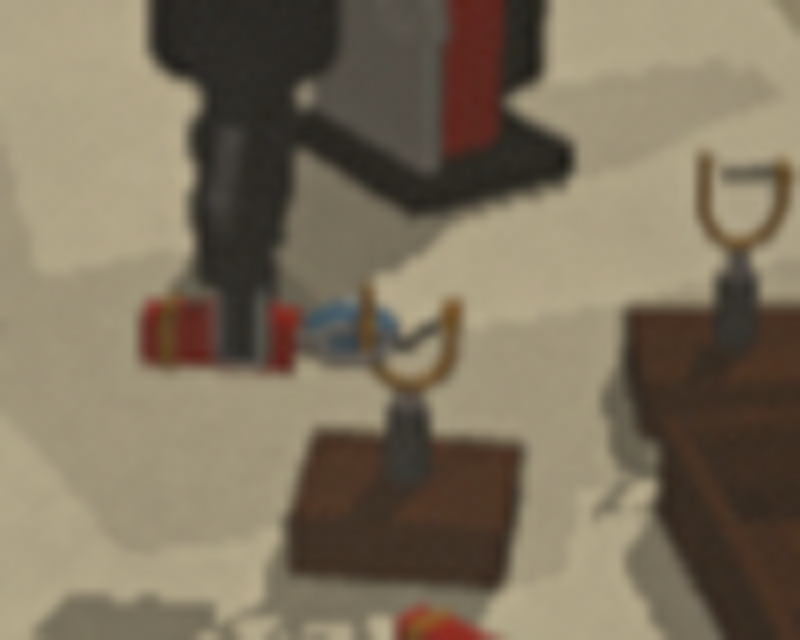

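```bash
python3 -c "
from h import *
def w(x,y): return ('w8',210+x/5,60+y/5)
y=np.radians(-17.6);u=np.array([np.cos(y),np.sin(y)]);v=np.array([-u[1],u[0]])
c=np.array([.6316,.1728])
s=bot.sense();p=s['position'];print(s['t'],s['contact_force'],s['wrist_torque'],'tcp',(p[:2]-c)@u*1e3,(p[:2]-c)@v*1e3)
for n,x,yy,z in [('crown outer',352,440,.0875),('crown inner',352,500,.0875),('ringL',165,620,.0875),('ringR',543,620,.0875),('tip',343,634,.113),('gateend',348,435,.088),('gateend',348,435,.093),('hinge',347,160,.108),('hingebarrel bottom',347,230,.103)]:
  q=(atz(*w(x,yy),z)[:2])-c; print(n,z,(q@u*1e3).round(1),(q@v*1e3).round(1))
"
```

```text
11.05 [-3.897453    1.66844133 -0.63532812] [0.19601466 0.81523017 0.06654164] tcp -64.9901155987092 -0.1812453014970677
crown outer 0.0875 -4.7 -0.5
crown inner 0.0875 -10.0 -0.5
ringL 0.0875 -21.0 16.8
ringR 0.0875 -21.0 -18.1
tip 0.113 -16.7 0.2
gateend 0.088 -4.2 -0.1
gateend 0.093 -3.7 -0.1
hinge 0.108 17.1 -0.1
hingebarrel bottom 0.103 12.5 -0.1
```

Emit:
{"name": "jog_arm", "arguments": {
  "rows": [
    [[0, 0, 0.001, 0, 0, 0, 0], [0, 0, 0, 0, 0, 0, 0], [0, 0, 0, 0, 0, 0, 0]]
  ]
}}

```text
t: 11.3
position: [0.57, 0.1922, 0.0819]
tool_rot: [0.417, -0.418, 0.571, -0.57]
contact_force: [-5.2, 1.9, -1.7]
width: 0.0184
```

```bash
python3 -c "
from h import *
for i in range(3):
  s=bot.sense();print(s['t'],s['position'],s['contact_force'],s['wrist_torque']); cap('wrist','w9')
crop('w9',210,60,350,210,5,'w9c')
"
```

```text
11.3 [0.56998557 0.19220619 0.08186062] [-5.24421082  1.88969627 -1.66433054] [ 0.21177942  0.83914216 -0.04863683]
11.35 [0.56997752 0.19218551 0.08186311] [-4.93742396  1.02583569 -0.60536515] [ 0.22968945  0.80652224 -0.00920532]
11.4 [0.56999286 0.19217458 0.08190659] [-4.49391163  1.72817685 -2.1415894 ] [ 0.20789051  0.90212538 -0.01401596]
```

View pics/w9c.png

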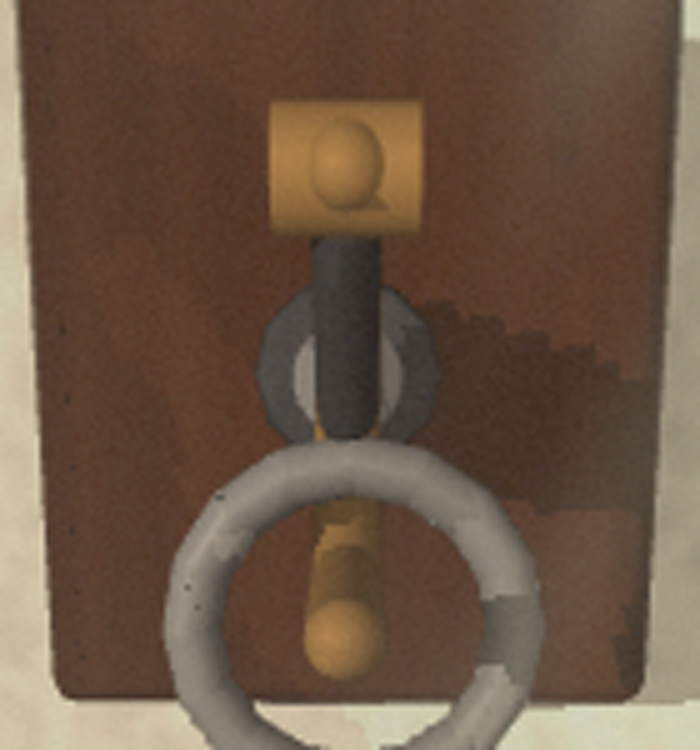

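Emit:
{"name": "jog_arm", "arguments": {
  "rows": [
    [[0, 0, 0, -0.001, 0, 0, 0], [0, 0, 0.001, 0, 0, 0, 0], [0, 0, 0, 0, 0, 0, 0], [0, 0, 0, 0, 0, 0, 0]]
  ]
}}

```text
t: 11.78
position: [0.5698, 0.1923, 0.0816]
tool_rot: [-0.418, 0.417, -0.57, 0.571]
contact_force: [-2.6, -0.4, 0.6]
width: 0.0185
```

```bash
python3 -c "
from h import *
for i in range(3):
  s=bot.sense();print(s['t'],s['position'],s['contact_force'],s['wrist_torque']); cap('wrist','w10')
crop('w10',210,60,350,210,5,'w10c')
cap('side','d10');crop('d10',230,150,330,230,8,'d10c')
"
```

```text
11.7833 [0.56976835 0.19234587 0.08160885] [-2.63539726 -0.42673212  0.59602076] [ 0.01463612  0.47994074 -0.04074799]
11.8333 [0.56974626 0.1923725  0.08159612] [-3.80823106  0.17741131  0.79930263] [-0.02236025  0.42698636 -0.03415808]
11.8833 [0.56976573 0.19236158 0.08160342] [-2.97620138  0.14579454  0.0903203 ] [ 0.02224347  0.47746251 -0.02917626]
```

View pics/w10c.png

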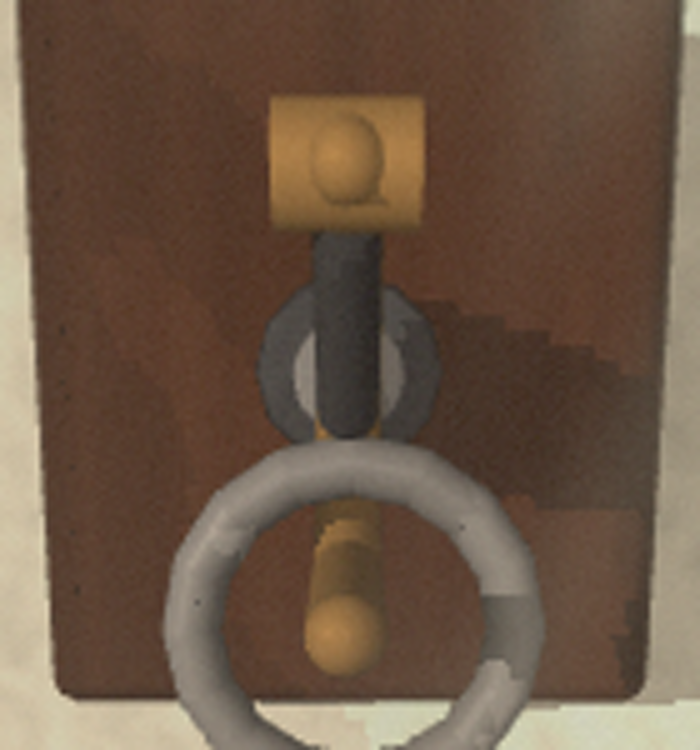

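View pics/d10c.png

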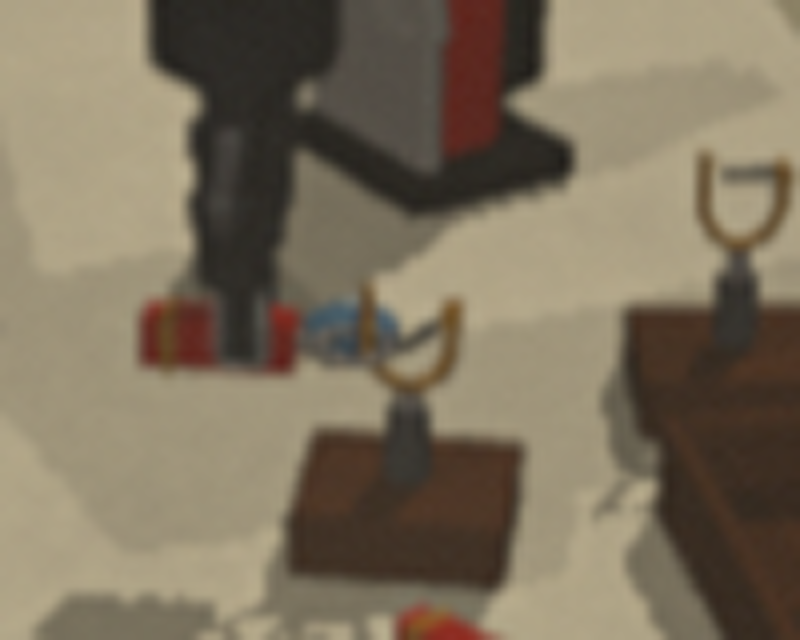

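Emit:
{"name": "jog_arm", "arguments": {
  "rows": [
    [[0, 0, 0.001, -0.0005, 0, 0, 0], [0, 0, 0.001, 0, 0, 0, 0], [0, 0, 0, 0, 0, 0, 0], [0, 0, 0, 0, 0, 0, 0]]
  ]
}}

```text
t: 12.32
position: [0.5693, 0.1925, 0.0792]
tool_rot: [-0.418, 0.417, -0.57, 0.571]
contact_force: [0.2, -0.1, -0.1]
width: 0.0186
```

```bash
cat > look.py <<'E'
from h import *
import sys
n=sys.argv[1]
F=[]
for i in range(3):
  s=bot.sense();F.append(np.r_[s['contact_force'],s['wrist_torque']]); cap('wrist','w'+n)
y=np.radians(-17.6);u=np.array([np.cos(y),np.sin(y)]);v=np.array([-u[1],u[0]])
d=s['position'][:2]-[.6316,.1728]
F=np.mean(F,0); print(s['t'],'block x,y',(d@u*1e3).round(2),(d@v*1e3).round(2),'z',s['position'][2].round(4),'Fblock',(F[:2]@u).round(2),(F[:2]@v).round(2),F[2].round(2),'T',F[3:].round(2),'w',s['width'])
crop('w'+n,210,60,350,210,4,'w'+n+'c')
cap('side','d'+n);crop('d'+n,255,165,305,205,14,'d'+n+'c')
a=cv2.imread('pics/w%sc.png'%n);b=cv2.imread('pics/d%sc.png'%n)
a=cv2.resize(a,(400,428)); b=cv2.resize(b,(400,428)) if 0 else cv2.resize(b,(400,320))
o=np.zeros((428,800,3),np.uint8);o[:,:400]=a;o[:320,400:]=b;cv2.imwrite('pics/m%s.png'%n,o)
E
python3 look.py 11
```

```text
12.4167 block x,y -65.43 -0.01 z 0.0793 Fblock 0.01 -0.43 0.0 T [-0.02  0.   -0.04] w 0.018747161685661602
```

View pics/m11.png

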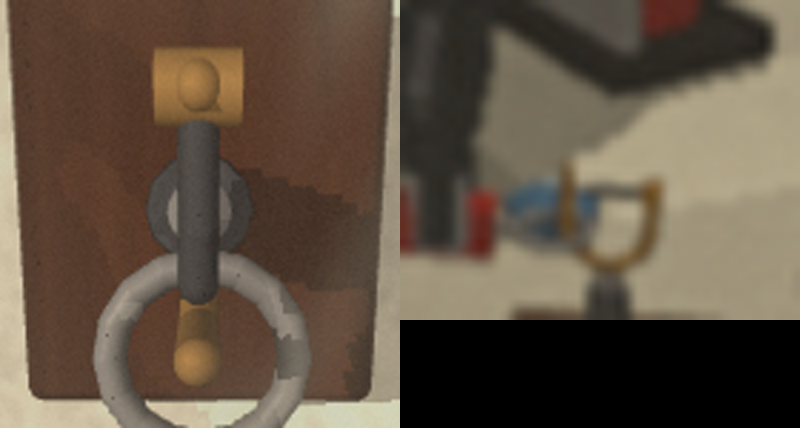

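The gate has snapped shut over the crown: in the wrist view the gate bar covers the ring, and the force is back to zero. Next I'll pull up.

Emit:
{"name": "jog_arm", "arguments": {
  "rows": [
    [[0, 0, -0.001, 0.001, 0, 0, 0], [0, 0, -0.002, 0.0005, 0, 0, 0], [0, 0, -0.002, 0, 0, 0, 0], [0, 0, -0.002, 0, 0, 0, 0], [0, 0, -0.001, 0, 0, 0, 0], [0, 0, 0, 0, 0, 0, 0], [0, 0, 0, 0, 0, 0, 0]]
  ]
}}

```text
t: 13.1
position: [0.5705, 0.1922, 0.0875]
tool_rot: [-0.418, 0.417, -0.571, 0.571]
contact_force: [-0.0, -0.6, -1.0]
width: 0.0183
```

Emit:
{"name": "jog_arm", "arguments": {
  "rows": [
    [[0, 0, -0.0007, 0, 0, 0, 0], [0, 0, -0.0007, 0, 0, 0, 0], [0, 0, 0, 0, 0, 0, 0], [0, 0, 0, 0, 0, 0, 0]]
  ]
}}

```text
t: 13.43
position: [0.5704, 0.1922, 0.0887]
tool_rot: [-0.418, 0.418, -0.571, 0.571]
contact_force: [0.9, 0.3, -0.4]
width: 0.0188
```

Emit:
{"name": "jog_arm", "arguments": {
  "rows": [
    [[0, 0, -0.0007, 0, 0, 0, 0], [0, 0, 0, 0, 0, 0, 0], [0, 0, 0, 0, 0, 0, 0]]
  ]
}}

```text
t: 13.68
position: [0.5704, 0.1922, 0.0894]
tool_rot: [-0.418, 0.418, -0.571, 0.571]
contact_force: [-0.4, 0.7, -0.9]
width: 0.0186
```

Emit:
{"name": "jog_arm", "arguments": {
  "rows": [
    [[0, 0, -0.0007, 0, 0, 0, 0], [0, 0, 0, 0, 0, 0, 0], [0, 0, 0, 0, 0, 0, 0]]
  ]
}}

```text
t: 13.93
position: [0.5704, 0.1922, 0.0902]
tool_rot: [-0.418, 0.418, -0.571, 0.571]
contact_force: [0.7, -0.1, -0.8]
width: 0.0187
```

```bash
python3 look.py 12
```

```text
14.0333 block x,y -64.21 -0.04 z 0.09 Fblock 0.34 0.02 -0.84 T [0.   0.02 0.02] w 0.01837606430911947
```

View pics/m12.png

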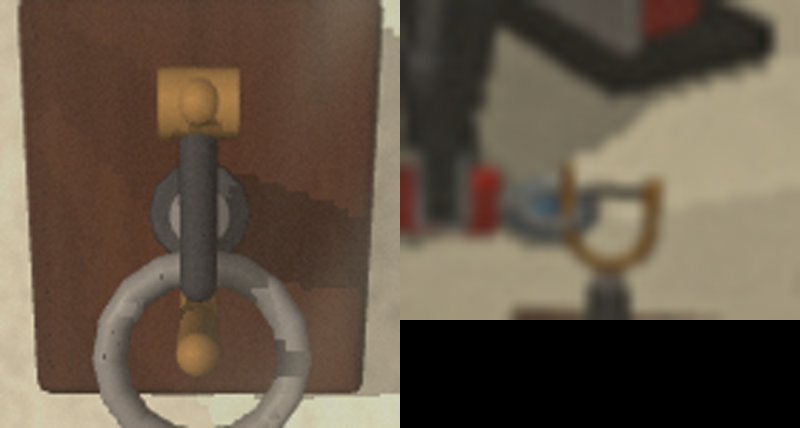

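Emit:
{"name": "jog_arm", "arguments": {
  "rows": [
    [[0, 0, -0.0008, 0, 0, 0, 0], [0, 0, 0, 0, 0, 0, 0], [0, 0, 0, 0, 0, 0, 0]]
  ]
}}

```text
t: 14.38
position: [0.5704, 0.1922, 0.091]
tool_rot: [-0.418, 0.418, -0.571, 0.571]
contact_force: [0.1, -0.7, -0.8]
width: 0.0187
```

Emit:
{"name": "jog_arm", "arguments": {
  "rows": [
    [[0, 0, -0.0008, 0, 0, 0, 0], [0, 0, 0, 0, 0, 0, 0], [0, 0, 0, 0, 0, 0, 0]]
  ]
}}

```text
t: 14.63
position: [0.5704, 0.1922, 0.0918]
tool_rot: [-0.418, 0.418, -0.571, 0.571]
contact_force: [-0.1, 0.2, -0.9]
width: 0.0183
```

```bash
python3 look.py 13
```

```text
14.7333 block x,y -64.18 -0.05 z 0.0917 Fblock -0.33 -0.2 -1.14 T [ 0.    0.01 -0.01] w 0.018525373946835545
```

Emit:
{"name": "jog_arm", "arguments": {
  "rows": [
    [[0, 0, -0.0008, 0, 0, 0, 0], [0, 0, 0, 0, 0, 0, 0], [0, 0, 0, 0, 0, 0, 0]]
  ]
}}

```text
t: 15.08
position: [0.5705, 0.1922, 0.0926]
tool_rot: [-0.418, 0.418, -0.571, 0.571]
contact_force: [0.2, 0.0, -0.3]
width: 0.0187
```

Emit:
{"name": "jog_arm", "arguments": {
  "rows": [
    [[0, 0, -0.0008, 0, 0, 0, 0], [0, 0, 0, 0, 0, 0, 0], [0, 0, 0, 0, 0, 0, 0]]
  ]
}}

```text
t: 15.33
position: [0.5703, 0.1922, 0.0932]
tool_rot: [0.418, -0.418, 0.571, -0.571]
contact_force: [-0.1, -0.3, -0.2]
width: 0.0187
```

```bash
python3 look.py 14
```

```text
15.4333 block x,y -64.26 -0.06 z 0.0932 Fblock 0.07 0.32 -0.54 T [-0.04  0.04  0.02] w 0.018853776633069013
```

View pics/m14.png

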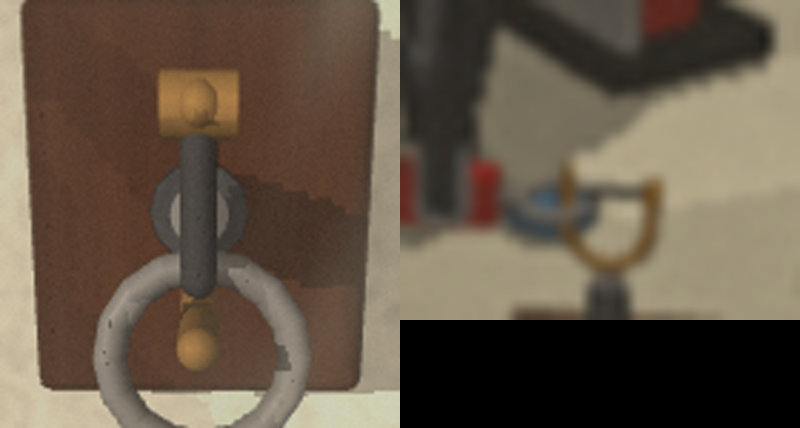

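Emit:
{"name": "jog_arm", "arguments": {
  "rows": [
    [[0, 0, -0.0008, 0, 0, 0, 0], [0, 0, 0, 0, 0, 0, 0], [0, 0, 0, 0, 0, 0, 0]]
  ]
}}

```text
t: 15.78
position: [0.5702, 0.1921, 0.0937]
tool_rot: [0.417, -0.418, 0.571, -0.571]
contact_force: [0.2, 0.2, -3.0]
width: 0.0189
```

Emit:
{"name": "jog_arm", "arguments": {
  "rows": [
    [[0, 0, -0.0008, 0, 0, 0, 0], [0, 0, 0, 0, 0, 0, 0], [0, 0, 0, 0, 0, 0, 0]]
  ]
}}

```text
t: 16.03
position: [0.5701, 0.1921, 0.0941]
tool_rot: [0.417, -0.418, 0.571, -0.57]
contact_force: [1.8, -0.1, -6.2]
width: 0.0185
```

```bash
python3 look.py 15
```

```text
16.1333 block x,y -64.37 -0.15 z 0.0943 Fblock 2.06 0.34 -6.52 T [ 0.12 -0.    0.04] w 0.01870971009991589
```

The force reached about 6 N, which is more than a light tug, so I'm easing back now.

Emit:
{"name": "jog_arm", "arguments": {
  "rows": [
    [[0, 0, 0.0008, 0, 0, 0, 0], [0, 0, 0, 0, 0, 0, 0], [0, 0, 0, 0, 0, 0, 0], [0, 0, 0, 0, 0, 0, 0]]
  ]
}}

```text
t: 16.57
position: [0.5703, 0.1922, 0.0941]
tool_rot: [0.418, -0.418, 0.571, -0.571]
contact_force: [1.0, 0.4, -5.7]
width: 0.0187
```

```bash
python3 look.py 16
```

```text
16.6667 block x,y -64.28 -0.07 z 0.0941 Fblock 0.6 0.22 -6.01 T [0.1  0.18 0.02] w 0.018639121514864104
```

View pics/m16.png

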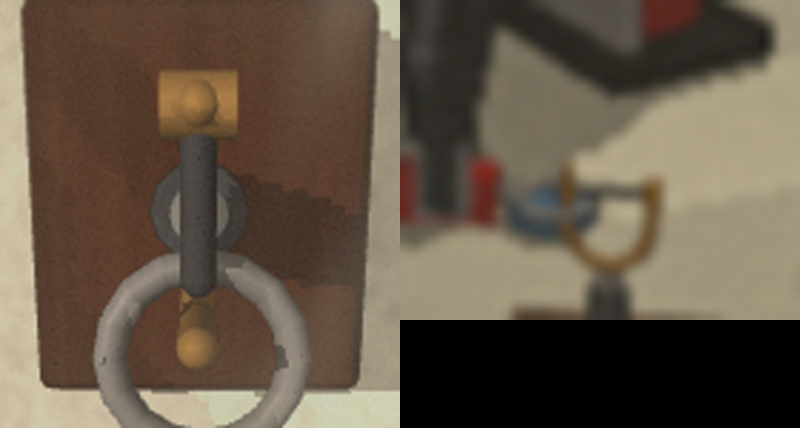

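Emit:
{"name": "jog_arm", "arguments": {
  "rows": [
    [[0, 0, 0.0008, 0, 0, 0, 0], [0, 0, 0, 0, 0, 0, 0], [0, 0, 0, 0, 0, 0, 0]]
  ]
}}

```text
t: 17.02
position: [0.5704, 0.1922, 0.0937]
tool_rot: [-0.418, 0.417, -0.571, 0.571]
contact_force: [-0.3, 0.2, -2.9]
width: 0.0187
```

```bash
python3 look.py 17
```

```text
17.1167 block x,y -64.19 -0.01 z 0.0936 Fblock -0.79 -0.35 -3.06 T [-0.03  0.31 -0.04] w 0.018654284532983654
```

The tug is held at about 3 N with the gate closed. Now I'll lower it to near the U's bottom and release.

Emit:
{"name": "jog_arm", "arguments": {
  "rows": [
    [[0, 0, 0.002, 0, 0, 0, 0], [0, 0, 0.003, 0, 0, 0, 0], [0, 0, 0.003, 0, 0, 0, 0], [0, 0, 0.003, 0, 0, 0, 0], [0, 0, 0.003, 0, 0, 0, 0], [0, 0, 0, 0, 0, 0, 0], [0, 0, 0, 0, 0, 0, 0]]
  ]
}}

```text
t: 17.8
position: [0.5702, 0.1921, 0.0789]
tool_rot: [0.417, -0.418, 0.571, -0.571]
contact_force: [0.5, -0.8, -1.0]
width: 0.0188
```

```bash
python3 look.py 18
```

```text
17.9 block x,y -64.13 -0.03 z 0.0794 Fblock 0.22 0.09 -0.98 T [-0.01 -0.01  0.01] w 0.018399244144464474
```

View pics/m18.png

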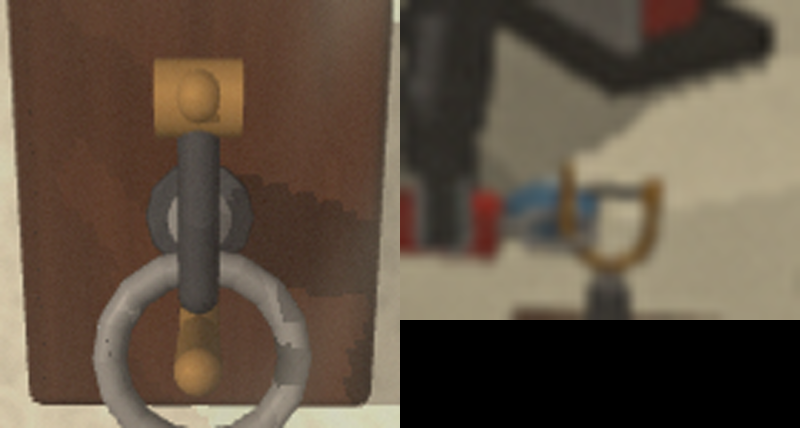

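Emit:
{"name": "jog_arm", "arguments": {
  "rows": [
    [[0, 0, 0.001, 0, 0, 0, 0], [0, 0, 0.001, 0, 0, 0, 0], [0, 0, 0.001, 0, 0, 0, 0], [0, 0, 0, 0, 0, 0, 0], [0, 0, 0, 0, 0, 0, 0]]
  ]
}}

```text
t: 18.42
position: [0.5703, 0.1922, 0.0761]
tool_rot: [0.418, -0.418, 0.571, -0.571]
contact_force: [0.0, -0.3, -0.5]
width: 0.0187
```

Emit:
{"name": "jog_arm", "arguments": {
  "rows": [
    [[0.1, 0, 0, 0, 0, 0, 0], [0.2, 0, 0, 0, 0, 0, 0], [0.3, 0, 0, 0, 0, 0, 0], [0.35, 0, 0, 0, 0, 0, 0], [0.4, 0, 0, 0, 0, 0, 0], [0.5, 0, 0, 0, 0, 0, 0], [0.5, 0, 0, 0, 0, 0, 0], [0.5, 0, 0, 0, 0, 0, 0], [0.5, 0, 0, 0, 0, 0, 0], [0.5, 0, 0, 0, 0, 0, 0]]
  ]
}}

```text
t: 19.25
position: [0.5704, 0.1922, 0.0763]
tool_rot: [0.418, -0.418, 0.571, -0.571]
contact_force: [-0.5, -0.4, -0.1]
width: 0.0426
```

```bash
python3 look.py 19
```

```text
19.35 block x,y -64.2 -0.04 z 0.0763 Fblock 0.19 -0.09 0.3 T [-0.02  0.03  0.03] w 0.04261416811444773
```

View pics/w19.png

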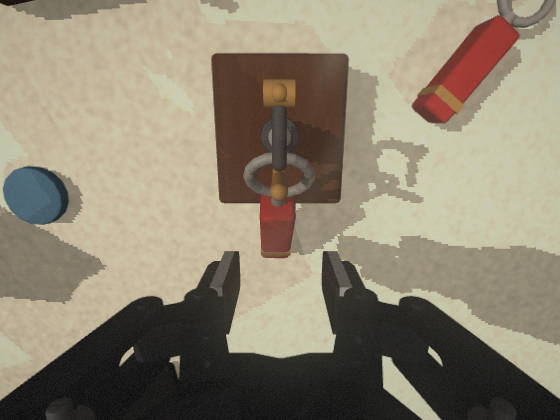

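View pics/m19.png

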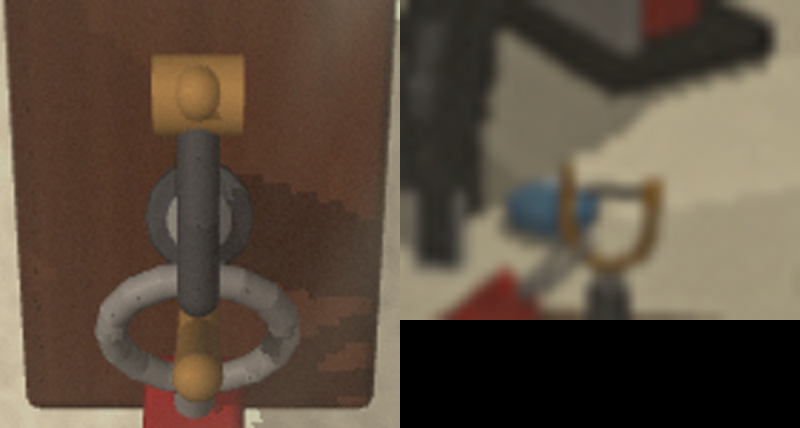

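The fob hangs in the hook, handle down, with the gate closed over the crown. I'll retreat backward and up.

Emit:
{"name": "jog_arm", "arguments": {
  "rows": [
    [[0.5, 0, 0, -0.01, 0, 0, 0], [0.5, 0, -0.005, -0.015, 0, 0, 0], [0.5, 0, -0.02, -0.015, 0, 0, 0], [0.5, 0, -0.03, -0.01, 0, 0, 0], [0.5, 0, -0.03, 0, 0, 0, 0], [0.5, 0, -0.03, 0, 0, 0, 0], [0.5, 0, -0.02, 0, 0, 0, 0], [0.5, 0, 0, 0, 0, 0, 0], [0.5, 0, 0, 0, 0, 0, 0], [0.5, 0, 0, 0, 0, 0, 0]]
  ]
}}

```text
t: 20.28
position: [0.5221, 0.2073, 0.2102]
tool_rot: [0.417, -0.418, 0.571, -0.57]
contact_force: [0.2, 0.4, -0.9]
width: 0.0424
```

```bash
python3 look.py 20; python3 -c "
from h import *
cap('scene','s20');cap('wrist','w21')"
```

```text
20.3833 block x,y -114.92 -0.42 z 0.2092 Fblock 0.68 0.2 -0.42 T [ 0.01 -0.    0.01] w 0.04252767591168873
```

View pics/w21.png

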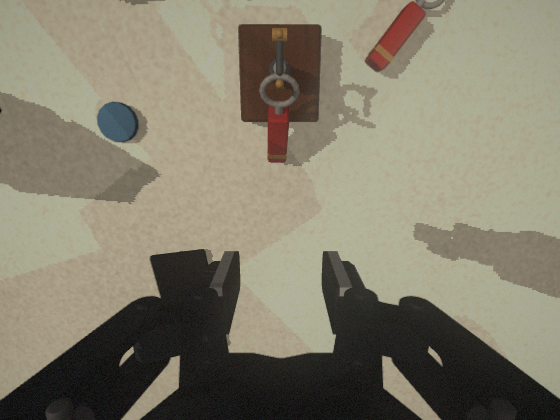

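View pics/s20.png

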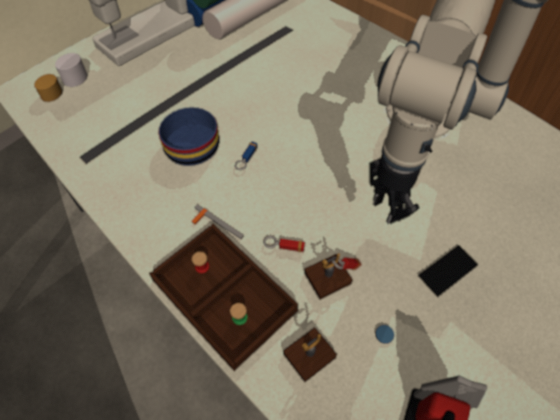

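View pics/m20.png

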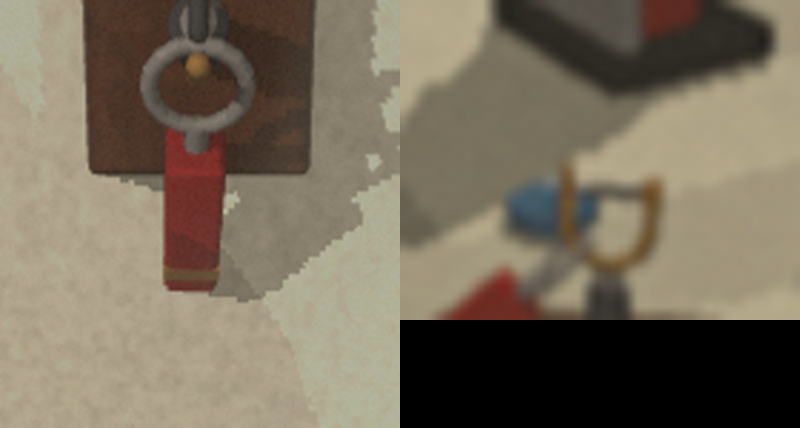

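Emit:
{"name": "jog_arm", "arguments": {
  "rows": [
    [[0.5, 0, 0, 0, 0, 0, 0], [0.5, 0, 0, 0, 0, 0, 0], [0.5, 0, 0, 0, 0, 0, 0], [0.5, 0, 0, 0, 0, 0, 0], [0.5, 0, 0, 0, 0, 0, 0]]
  ]
}}

```text
t: 21.0
position: [0.5228, 0.2073, 0.2113]
tool_rot: [-0.418, 0.418, -0.571, 0.571]
contact_force: [-0.6, -0.7, -0.3]
width: 0.0426
```

```bash
python3 -c "
from h import *
c=cap('side','d22'); a=cv2.imread('pics/d20.png').astype(int)[165:225,250:310];b=cv2.imread('pics/d22.png').astype(int)[165:225,250:310];print(abs(a-b).max(),abs(a-b).mean())
print(bot.close_job())"
```

```text
6 0.7036111111111111
the job is handed in; nothing more can be done
None
```

The red fob nearest the base is clipped onto the rightmost stand's hook and hangs there released. The job is handed in at about 21 s; no verdict was reported.

- **Insertion:** the eye went over the tip and opened the gate at about 1.5–2 N. It then pressed sideways against the gate's end at about 5 N. I shifted it 1.5 mm towards the tip leg and lowered it further. The gate snapped shut and the force dropped to zero.
- **Pull check:** the eye caught under the closed gate. The upward pull reached about 6.5 N before I eased it back to about 3 N. That was under the 8 N limit but harder than the light 2–4 N tug asked for.
- **Final state:** the last wrist and side pictures show the gate closed with the crown under it and the handle hanging down. Two side pictures about 0.8 s apart match, so the fob is at rest. The gripper is clear, and in the last overview picture the blue fob and the bystanders look where they were.
- **Disagreement between measurements:** the images first put the gate's axis at about 103 mm. The feel during the pull put it nearer 106 mm, which is why the tug overshot. The overhead and side cameras also sat 2–4 mm off the wrist camera; I used the wrist camera for alignment.

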